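# Unload the clay-room tile kiln

## Robot

A 6-joint arm with a two-finger parallel gripper is mounted at the origin on the work surface. World frame = base frame: x ahead of the robot, y to its left, z up, the work surface at z = 0. Lengths are in mm, angles in degrees, forces in N, time in s.
With the tool pointing down it reaches from about 325 to 925 mm from the base axis. Payload 3.1 kg.
Tool frame: the origin (TCP) lies at the very end of the fingers, on their centre line; the grasp point (between the pads) lies 19 mm behind it (robot.grip_depth is the distance from the TCP to the grasp point, in mm); z points along the fingers, y is the line along which they close (so a half turn about z gives the same grasp; the last joint's range is limited). The gripper opens to 85 mm and grips with 20 to 120 N. Pads are 22 mm wide; open, the fingers measure 114 mm over their backs; the gripper's body (76 mm by 85 mm) begins 54 mm behind the grasp point. The pads swing forward as they close: fully open they stand 13 mm farther back than shut.
Start: joints at [-70.657, 12.427, 92.441, -0, 75.132, -6.429], TCP at [271.763, -562.836, 231.3] pointing down, gripper open.
Joint ranges: [-157.48, 157.48], [-44.54, 120.13], [17.64, 146.25], [-64.5, 244.5], [7.68, 150.69], [-147.95, 147.95]. Speed limits (degrees/s): [159.86, 159.86, 180, 180, 180, 180].

## Interface

Orientations are given as a 3x3 rotation matrix whose columns are the frame's x, y, z axes.
In Python, from plant import robot gives the robot as it stands.
- The arm moves only by the shell command python3 -m crank 'ROWS' [FORCE]. ROWS is JSON, a list that holds one entry, the list of rows, each a list of 7 numbers: the shift along the tool's x, y, z scaled (see below), then the turn, a rotation vector about the tool's x, y, z scaled (see below), then the opening, from -1 (shut) to 1 (fully open), so that 0 is half open. In form: [[[x, y, z, ax, ay, az, grip], ...]]. A call has exactly 8 rows; each row is the pose to reach, as a shift and turn from the pose commanded when the call began, along the tool's axes at that moment; what a row does not reach only later rows make up. The controller multiplies each number of a shift by 0.15 m and each number of a turn by pi/4 rad. A row lasts 1/10 s, in which the tool goes at most 50 mm and 8.59 degrees, less where a joint would pass 70% of its speed; a pose out of reach is approached as far as the arm can. A call with a number of a shift or a turn outside -1 to 1 is refused whole. A call with a gripper value outside its range is refused whole. The fingers move at their own pace and stop on an object; FORCE is the grip in N (left out, the last holds). Time passes only in rows, so rows that repeat a pose let the fingers close, or fill a call up. It gives the time, the measured TCP pose, the force, the opening and the grip force at its end, in the units of the state.
- robot.read_state(): the state, without advancing time (a new reading comes with each control period).
- robot.read_camera(name): name is "scene" or "top" or "wrist"; returns the picture (400x640x3 uint8, red, green, blue); there is no depth.
- robot.camera_model(name): a dict with "fx", "fy", "cx", "cy" (pixels), "xyz" and "attitude" of the camera in the world. Camera axes: x right, y up, looking along -z (the intrinsics and any distortion apply to the point x, -y, -z); pixel columns grow to the right and rows downward; lengths in mm; the calibration is good to about 2 mm. The wrist camera is an equidistant fisheye: a pixel r from the principal point sees the ray r / f radians off the axis. A picture is of the moment at which its call begins: read the wrist's pose just before it. camera_model takes no time and is no camera call; for the wrist camera it gives the pose at the moment of the call.
- robot.hand_in(): hands the job in; it is judged then, once.
The state is a dict: "time_s": time; "qpos": joint angles; "dq": joint speeds; "joint_efforts": joint torques, N m; "tool_pos": TCP position; "orientation": TCP orientation; "contact_force": force on the tool from outside, world axes, zero at the start; "wrist_torque": the same for the moment, N m; "width": opening from 0.0 (shut) to 1.0 (fully open); "grip_force": force on a finger pad.
Only numpy, scipy, OpenCV 4.12 (cv2) and the standard library are available. Lean on these libraries where they do the work, as an engineer would, in place of code of your own. Each camera call takes 0.05 s, during which the arm holds its last target. There are 200 camera calls.

## Task

The little kiln has cooled: twist its vent plug to break it free, pull it out and leave it in the orange tray, then raise the kiln lid gently, all the way back onto its stop. Lift out every fish plaque and lay it flat, face up, on the plywood board, and when the kiln is empty lower the lid gently until it is fully shut. Do not disturb the jar, the scraper or the rolling pin.

Things in the scene. Friction and masses are not known exactly. Their poses are not given: they have to be found in the camera images.
- lid (a joint): Kiln lid (a blue-topped hood, 320 x 244 mm, 75 mm high): angle in rad, 0 fully shut, 1.6 fully open against its stop. Its stiff friction hinge holds it wherever it is left; moving it takes up to about 12 N at the handle. Bring it slowly (well under 0.5 rad/s) to either stop.
- lid_hinge (a point): Middle of the lid's hinge line, 55 mm above the table, on the kiln's side away from the handle. Axes move with the lid: x lies along the hinge line, always level. With the lid shut y points level from handle to hinge, z up. Opening swings the handle about this line, up and over towards the hinge, to just past upright.
- lid_handle (a point): Middle of the lid's wooden handle bar: round, 14 mm thick, 130 mm long, parallel to the hinge line, 42 mm out from the lid's front wall. Shut, it is 117 mm above the table, 13 mm below the lid's top, 286 mm level and 62 mm up from the hinge. Pinch it from straight above, fingers closing across the bar; held like that it turns in the grip through the whole arc.
- lid_vent (a point): Centre of the vent hole in the lid's roof, level with the roof's outer face (130 mm above the table when shut). Axes as lid_hinge.
- plug_grip (a point): Middle of the terracotta grip bar on the white tapered vent plug: bar 56 mm long along y, 18 mm thick along x, 34 mm high along z (the plug's axis, up). Below it a round flange 96 mm across, 10 mm thick (its top 17 mm below this point), then a taper with its flat foot 65 mm below this point. Starts seated in lid_vent, flange on the roof, this point 27 mm above the roof.
- plug: The vent plug, 220 g; origin at the centre of its foot. Lugs along its x, just under the roof, lock it while x is parallel to the lid's x (within 0.1 rad at the start). Turned about its axis by 0.75 to 1.5 rad, either way, it comes straight up; while locked a pull only lifts the lid. It stands on its foot.
- tray: Fixed orange tray, 120 x 120 mm, walls 5 mm thick and 18 mm high, floor 5 mm thick; origin at the centre of its underside, on the table.
- kiln: Kiln base, fixed, 320 mm (x) x 244 mm (y) x 55 mm high; origin at the centre of its underside. Its flat white deck is 55 mm above the table; the fish lie there, under the lid. Hinge on its +y side, handle on its -y side.
- board_top (a point): Centre of the top face of the fixed plywood board, 260 mm (x) x 220 mm (y), 16 mm thick, lying on the table; z up.
- fish1_c (a point): Centre (half-way up) of fish plaque 1 (blue; may be absent): 84 mm long along x (head to +x), 44 mm wide along y, 24 mm thick, relief side up along z; round-nosed body 64 mm long with a 16 mm high tail. Starts flat on the kiln deck, its length roughly along the kiln's y. 120 g.
- fish2_c (a point): Centre (half-way up) of fish plaque 2 (terracotta; may be absent): 84 mm long along x (head to +x), 44 mm wide along y, 24 mm thick, relief side up along z; round-nosed body 64 mm long with a 16 mm high tail. Starts flat on the kiln deck, its length roughly along the kiln's y. 120 g.
- fish3_c (a point): Centre (half-way up) of fish plaque 3 (green; may be absent): 84 mm long along x (head to +x), 44 mm wide along y, 24 mm thick, relief side up along z; round-nosed body 64 mm long with a 16 mm high tail. Starts flat on the kiln deck, its length roughly along the kiln's y. 120 g.
- fish4_c (a point): Centre (half-way up) of fish plaque 4 (yellow; may be absent): 84 mm long along x (head to +x), 44 mm wide along y, 24 mm thick, relief side up along z; round-nosed body 64 mm long with a 16 mm high tail. Starts flat on the kiln deck, its length roughly along the kiln's y. 120 g.
- fish1: Fish plaque 1; origin at the middle of its underside, axes as fish1_c.
- fish2: Fish plaque 2; origin at the middle of its underside, axes as fish2_c.
- fish3: Fish plaque 3; origin at the middle of its underside, axes as fish3_c.
- fish4: Fish plaque 4; origin at the middle of its underside, axes as fish4_c.
- jar_c (a point): Centre of an amber glass jar, 64 mm across, 90 mm high, standing on the table; leave alone.
- rib_c (a point): Middle of a blue scraper, 80 x 100 mm, up to 12 mm thick, lying on the table; leave alone.
- pin_c (a point): Middle of a wooden rolling pin, 48 mm thick, 230 mm long along its y; leave alone.
There are look-alikes about, which are no part of the job. What is shaped like the plug but blue or red is not meant. There is more than one size of the tray; the one meant has the size given above.

How it is judged:
By the outcome, as a careful person would: the job done as asked, in the order asked, and still so for the second after the job is handed in, with the robot touching nothing.
Of fish1, fish2, fish3, fish4 only 2 to 4 are there at a start; the rules pass over those that are not, and their reading is None.
At some moment in a run one of fish1, fish2, fish3, fish4 may be knocked a few centimetres aside while the robot is not near it.
Once in a run the grip may slacken for a moment while it holds something.
It also fails if it takes over 210 s, if anything falls off the work surface, if the arm or the gripper's body presses on something with over 40 N, if the wrist force passes 120 N, or if a joint passes its speed limit or range.

## Working session

There is one attempt and no reset: what is moved stays moved. The work goes in short steps, Python scripts to look and compute and a shell command to move; the robot and the scene stay as the last step left them, time stands still between calls to the robot, and variables do not carry over. Pictures are saved under pics/ and viewed, at most 14 in all, crops included, and the job is handed in when it is done.

```bash
ls; mkdir -p pics; python3 - <<'E'
from plant import robot
import cv2,numpy as np
for n in("scene","top"):
    im=robot.read_camera(n); cv2.imwrite(f"pics/{n}0.png",im[:,:,::-1]); print(n,robot.camera_model(n))
print(robot.camera_model("wrist")); s=robot.read_state(); print(s)
E
```

```text
pics
scene {'fx': 517.9446191535085, 'fy': 517.9446191535085, 'cx': 320.6885022826485, 'cy': 206.31129059001682, 'xyz': array([ 1177.84755415, -1392.87681599,  1144.46524158]), 'attitude': array([[ 0.88496548, -0.25632213,  0.38876095],
       [ 0.46517453,  0.52460795, -0.71302114],
       [-0.02118399,  0.81184079,  0.58349445]])}
top {'fx': 394.9951103024741, 'fy': 394.9951103024741, 'cx': 319.69014665177446, 'cy': 201.09014142790937, 'xyz': array([ 237.12142241, -128.4888738 , 1501.06279717]), 'attitude': array([[-0.00928274,  0.98513551, -0.17152799],
       [-0.99994897, -0.00846111,  0.00552052],
       [ 0.00398715,  0.17157048,  0.98516378]])}
{'fx': 309.70691628693146, 'fy': 309.70691628693146, 'cx': 326.85475341626903, 'cy': 199.58727286023728, 'xyz': array([ 338.95294468, -530.70375607,  372.90701079]), 'attitude': array([[ 0.43469934,  0.86100212,  0.26402999],
       [-0.90057353,  0.41623103,  0.12537561],
       [-0.00194881, -0.29227912,  0.95633107]])}
{'time_s': 0.1, 'qpos': array([-7.06575601e+01,  1.24726241e+01,  9.25211629e+01, -1.80081797e-03,
        7.51319962e+01, -6.42773343e+00]), 'dq': array([-0.03352959, -0.13235733, -0.17000876,  0.02404369,  0.0313088 ,
       -0.07204196]), 'joint_efforts': array([-8.12654926e-04, -3.98078620e+01, -3.04971027e+01, -2.50502835e-04,
        4.23626974e-03,  6.04072184e-06]), 'tool_pos': array([ 271.49805227, -562.12350651,  230.07968578]), 'orientation': array([[ 9.00541780e-01,  4.34768825e-01, -7.55785645e-04],
       [ 4.34769429e-01, -9.00539446e-01,  2.06135410e-03],
       [ 2.15597716e-04, -2.18492799e-03, -9.99997590e-01]]), 'contact_force': array([ 0.07575947, -0.25403261,  0.07479292]), 'wrist_torque': array([0.04700655, 0.02891014, 0.03823289]), 'grip_force': 0.0, 'width': 0.9989395673228526}
```

View pics/scene0.png

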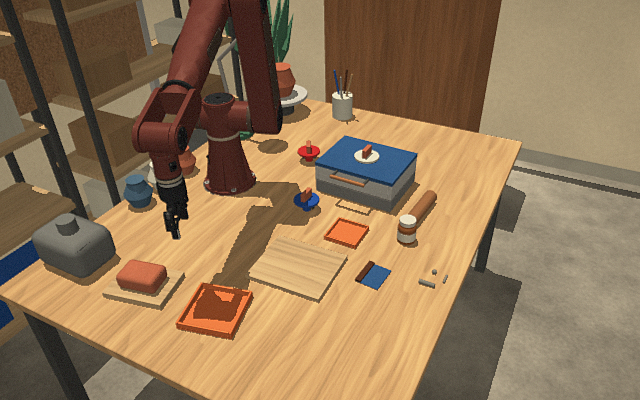

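View pics/top0.png

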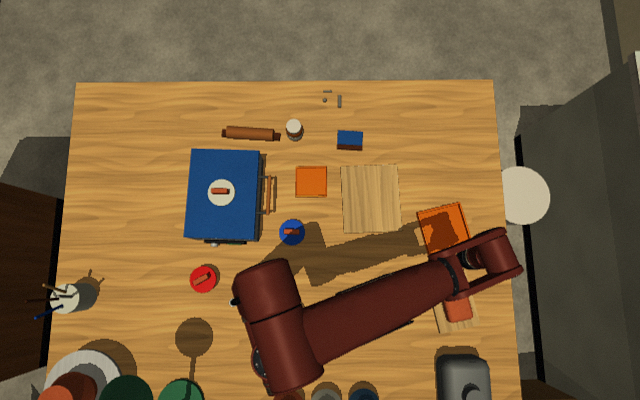

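The pictures show the kiln at top (225,195) with the white plug at (220,191), the small tray at (311,181), the board at (371,199), the jar at (294,129), the pin at (250,133) and the scraper at (350,140).

Possible mix-ups:
- **Plug:** white on the lid at top (220,191), blue at (292,232) or red at (203,279). I choose the white one.
- **Tray:** small (311,181), about 31 px or 120 mm, or large (443,228), about 45 px. I choose the small one.

```bash
cat > h.py <<'E'
from plant import robot
import cv2,numpy as np
np.set_printoptions(precision=2,suppress=True)
def ray(name,uv,m=None):
    m=m or robot.camera_model(name); u,v=uv
    x,y=(u-m['cx'])/m['fx'],(v-m['cy'])/m['fy']
    if name=='wrist':
        r=np.hypot(x,y); d=np.array([x/r*np.sin(r),-y/r*np.sin(r),-np.cos(r)]) if r>1e-9 else np.array([0,0,-1.])
    else: d=np.array([x,-y,-1.])
    return np.array(m['xyz']),m['attitude']@d
def onz(name,uv,z,m=None):
    o,d=ray(name,uv,m); return o+d*(z-o[2])/d[2]
def proj(name,p,m=None):
    m=m or robot.camera_model(name); q=m['attitude'].T@(np.asarray(p,float)-m['xyz']); x,y,z=q[0],-q[1],-q[2]
    if name=='wrist':
        r=np.hypot(x,y); t=np.arctan2(r,z); x,y,z=x/r*t,y/r*t,1
    return np.array([m['cx']+m['fx']*x/z,m['cy']+m['fy']*y/z])
def blobs(im,lo,hi,amin=40,box=None):
    h=cv2.cvtColor(im,cv2.COLOR_RGB2HSV); k=cv2.inRange(h,np.array(lo),np.array(hi))
    if box is not None:
        b=np.zeros_like(k); b[box[1]:box[3],box[0]:box[2]]=1; k=k*b
    c,_=cv2.findContours(k,cv2.RETR_EXTERNAL,cv2.CHAIN_APPROX_NONE)
    return sorted([x for x in c if cv2.contourArea(x)>amin],key=cv2.contourArea,reverse=True)
def rectw(name,c,z,m=None):
    "min-area rectangle of contour cast onto plane z"
    p=np.array([onz(name,q[0],z,m)[:2] for q in c],np.float32); r=cv2.minAreaRect(p); return r
def rows(dp,dyaw=0):
    "world shift -> tool numbers for rows"
    s=robot.read_state(); R=s['orientation']; return (R.T@np.array(dp))/150
def st():
    s=robot.read_state(); R=s['orientation']; print('t',round(s['time_s'],2),'tcp',s['tool_pos'],'yaw x',np.degrees(np.arctan2(R[1,0],R[0,0])).round(2),'w',round(s['width'],3),'g',round(s['grip_force'],1),'F',s['contact_force'],'q',s['qpos'])
E
python3 - <<'E'
from h import *
im=cv2.imread("pics/top0.png")[:,:,::-1].copy()
for nm,lo,hi,z,box in [("lid",(100,120,50),(125,255,255),130,(170,140,275,250)),("tray",(5,190,150),(14,255,255),18,(290,160,335,205)),("board",(12,50,120),(28,130,255),16,(335,158,408,240)),("plugflange",(0,0,150),(179,70,255),140,(200,170,240,215)),("bar",(0,120,60),(15,255,255),174,(205,180,235,202)),("handle",(5,80,80),(20,255,255),124,(262,170,280,220))]:
    for c in blobs(im,lo,hi,15,box)[:2]:
        r=rectw("top",c,z); print(nm,cv2.contourArea(c),r, cv2.boundingRect(c)); 
        if nm in("lid","board"):print(cv2.boxPoints(r))
a=cv2.imread("pics/top0.png")[120:260,170:420]; b=cv2.imread("pics/scene0.png")[125:265,290:480]
cv2.imwrite("pics/crop0.png",np.vstack([cv2.resize(a,(750,420)),np.zeros((2,750,3),np.uint8)]))
E
```

```text
lid 5958.5 ((508.7021789550781, 208.85133361816406), (244.16891479492188, 318.5769348144531), 87.743896484375) (184, 149, 75, 90)
[[344.73  93.13]
 [663.06  80.59]
 [672.67 324.57]
 [354.34 337.11]]
tray 841.0 ((574.4324340820312, -101.99267578125), (119.51776885986328, 118.15282440185547), 89.5291519165039) (295, 166, 32, 31)
plugflange 521.0 ((509.5423583984375, 209.75379943847656), (93.3744888305664, 91.0980453491211), 2.2425129413604736) (208, 179, 27, 27)
bar 76.5 ((507.9389953613281, 208.4564666748047), (55.31840896606445, 17.454063415527344), 89.51573181152344) (211, 188, 17, 6)
handle 783.0 ((503.035400390625, 38.180171966552734), (177.96389770507812, 60.492733001708984), 0.4802871644496918) (262, 170, 18, 50)
```

View pics/crop0.png

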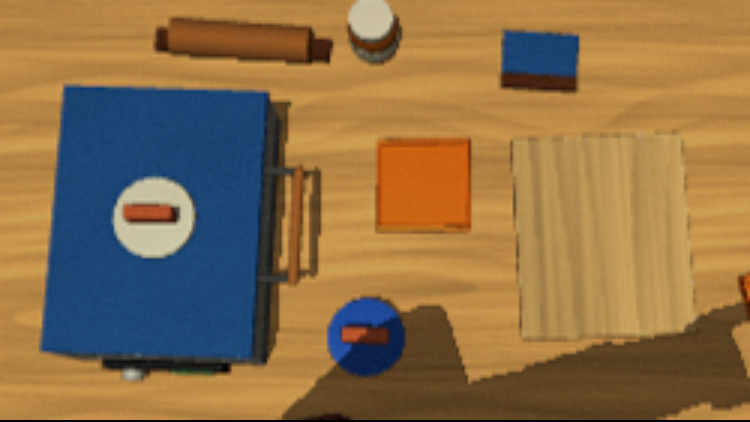

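The white plug is on the lid (crop 150,213), the blue one stands free (365,335), and the small tray is at crop (422,184). The choices hold: white plug, and the 119 mm tray at world (574,-102). Next I move over the plug.

```bash

python3 -m crank '[[[0.2,-0.2,0,0,0,-0.15,1],[0.4,-0.4,0,0,0,-0.3,1],[0.6,-0.6,0,0,0,-0.45,1],[0.8,-0.8,0,0,0,-0.6,1],[1,-1,0,0,0,-0.75,1],[1,-1,0,0,0,-0.9,1],[1,-1,0,0,0,-1,1],[1,-1,0,0,0,-1,1]]]' 60
python3 -m crank '[[[0.2,0,0,0,0,-0.1,1],[0.4,0,0,0,0,-0.2,1],[0.6,0,0,0,0,-0.3,1],[0.8,0,0,0,0,-0.4,1],[1,0,0,0,0,-0.4,1],[1,0,0,0,0,-0.4,1],[1,0,0,0,0,-0.4,1],[1,0,0,0,0,-0.4,1]]]'
python3 -m crank '[[[0.2,0.07,0,0,0,0,1],[0.4,0.14,0,0,0,0,1],[0.6,0.21,0,0,0,0,1],[0.8,0.28,0,0,0,0,1],[1,0.35,0,0,0,0,1],[1,0.35,0,0,0,0,1],[1,0.35,0,0,0,0,1],[1,0.35,0,0,0,0,1]]]'
python3 -m crank '[[[0.2,0.07,0,0,0,0,1],[0.4,0.14,0,0,0,0,1],[0.6,0.21,0,0,0,0,1],[0.8,0.28,0,0,0,0,1],[1,0.35,0,0,0,0,1],[1,0.35,0,0,0,0,1],[1,0.35,0,0,0,0,1],[1,0.35,0,0,0,0,1]]]'
python3 - <<'E'
from h import *
st()
m=robot.camera_model("wrist"); im=robot.read_camera("wrist"); cv2.imwrite("pics/w1.png",im[:,:,::-1])
for c in blobs(im,(0,120,60),(15,255,255),150): print(cv2.contourArea(c),rectw("wrist",c,174,m),cv2.boundingRect(c))
print(proj("wrist",(508,208,174),m))
t=robot.read_camera("top"); cv2.imwrite("pics/top1.png",t[:,:,::-1])
px=[(340,166.7),(397.7,164),(401,230),(344,233.3)]; q=np.array([onz("top",p,16)[:2] for p in px]); print("board",q,q.mean(0))
E
```

```text
time_s: 0.9
tool_pos: [341.6, -361.8, 230.9]
orientation: [[0.329, 0.944, -0.0], [0.944, -0.329, 0.001], [0.0, -0.001, -1.0]]
contact_force: [-0.4, 0.4, -0.1]
width: 0.999
grip_force: 0.0
time_s: 1.7
tool_pos: [390.8, -221.7, 231.2]
orientation: [[0.023, 1.0, -0.0], [1.0, -0.023, -0.0], [-0.0, -0.0, -1.0]]
contact_force: [0.0, -1.0, -0.2]
width: 1.001
grip_force: 0.0
time_s: 2.5
tool_pos: [446.5, -73.3, 231.2]
orientation: [[0.023, 1.0, -0.0], [1.0, -0.023, -0.001], [-0.001, -0.0, -1.0]]
contact_force: [-0.4, -0.6, -0.2]
width: 1.001
grip_force: 0.0
time_s: 3.3
tool_pos: [502.2, 75.2, 231.1]
orientation: [[0.023, 1.0, -0.001], [1.0, -0.023, -0.001], [-0.001, -0.001, -1.0]]
contact_force: [-0.1, -0.8, 0.1]
width: 1.002
grip_force: 0.0
t 3.3 tcp [502.21  75.25 231.09] yaw x 88.66 w 1.002 g 0.0 F [-0.09 -0.78  0.13] q [  0.62  -2.   108.03  -0.04  74.     1.97]
8801.0 ((140.8672332763672, 39.63259506225586), (307.861572265625, 114.81907653808594), 17.258285522460938) (0, 169, 91, 134)
8434.5 ((543.8695678710938, -14.514236450195312), (130.74400329589844, 113.54816436767578), 61.38070678
[... 205 characters left out ...]
), (133.27479553222656, 578.35546875), 40.751705169677734) (583, 265, 57, 135)
2845.5 ((320.3587646484375, 231.5452117919922), (52.1497688293457, 73.01759338378906), 72.23973083496094) (69, 0, 58, 63)
2135.0 ((504.2904052734375, 68.36548614501953), (13.039924621582031, 111.98905181884766), 88.07311248779297) (251, 217, 158, 19)
1386.0 ((510.26458740234375, 201.31390380859375), (40.225521087646484, 15.958450317382812), 88.7684555053711) (322, 0, 26, 59)
580.0 ((665.1004028320312, 34.35696029663086), (37.97230529785156, 30.352916717529297), 55.266693115234375) (505, 238, 38, 42)
[330.77  18.65]
board [[ 630.3  -216.78]
 [ 639.27 -441.07]
 [ 382.39 -442.43]
 [ 371.85 -227.16]] [ 505.95 -331.86]
```

```bash

python3 -m crank '[[[0.2,0,0,0,0,0,1],[0.4,0.01,0,0,0,0,1],[0.6,0.02,0,0,0,0,1],[0.8,0.03,0,0,0,0,1],[0.89,0.03,0,0,0,0,1],[0.89,0.03,0,0,0,0,1],[0.89,0.03,0,0,0,0,1],[0.89,0.03,0,0,0,0,1]]]'|head -2
python3 - <<'E'
from h import *
st()
m=robot.camera_model("wrist"); im=robot.read_camera("wrist"); cv2.imwrite("pics/w2.png",im[:,:,::-1])
print(proj("wrist",(509,208,174),m))
for c in blobs(im,(0,120,60),(15,255,255),150,(200,0,450,400)): print(cv2.contourArea(c),rectw("wrist",c,174,m),cv2.boundingRect(c))
E
```

```text
time_s: 4.2
tool_pos: [509.8, 208.7, 231.2]
t 4.2 tcp [509.8  208.75 231.23] yaw x 88.69 w 0.999 g 0.0 F [-0.61 -0.21 -0.13] q [ 14.99   3.43 102.52  -0.04  74.06  16.31]
[325.4  218.13]
1590.5 ((510.45770263671875, 211.9703826904297), (55.46213150024414, 15.620938301086426), 88.22174072265625) (316, 173, 24, 77)
1416.5 ((517.595947265625, 98.62516784667969), (29.358869552612305, 131.32774353027344), 83.25077056884766) (262, 327, 152, 25)
```

View pics/w2.png

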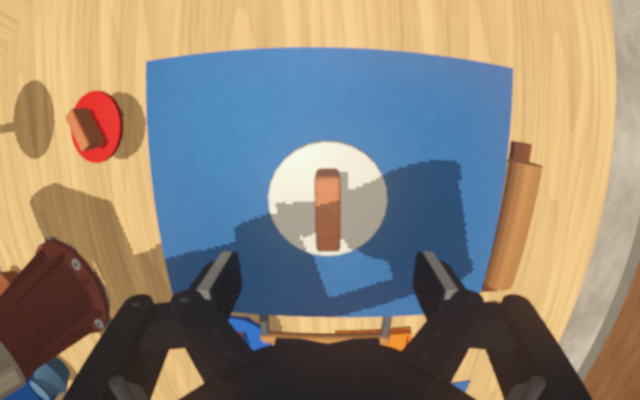

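The wrist view shows the bar at (328,210), upright between the open fingers. I descend and grip.

```bash

python3 -m crank '[[[0,0,0.15,0,0,0,1],[0,0,0.3,0,0,0,1],[0,0,0.42,0,0,0,1],[0,0,0.5,0,0,0,1],[0,0,0.54,0,0,0,1],[0,0,0.58,0,0,0,1],[0,0,0.58,0,0,0,1],[0,0,0.58,0,0,0,1]]]'|sed -n '2p;4,9p'
python3 -m crank '[[[0,0,0,0,0,0,0],[0,0,0,0,0,0,-0.5],[0,0,0,0,0,0,-1],[0,0,0,0,0,0,-1],[0,0,0,0,0,0,-1],[0,0,0,0,0,0,-1],[0,0,0,0,0,0,-1],[0,0,0,0,0,0,-1]]]' 70
```

```text
tool_pos: [510.4, 210.2, 145.0]
contact_force: [0.5, 0.7, -0.2]
width: 1.003
grip_force: 0.0
time_s: 5.85
tool_pos: [510.1, 210.2, 144.7]
orientation: [[0.021, 1.0, 0.001], [1.0, -0.021, 0.0], [0.0, 0.001, -1.0]]
contact_force: [0.3, 0.4, 1.4]
width: 0.202
grip_force: 68.7
```

```bash

python3 -m crank '[[[0,0,0,0,0,0.12,-1],[0,0,0,0,0,0.25,-1],[0,0,0,0,0,0.37,-1],[0,0,0,0,0,0.5,-1],[0,0,0,0,0,0.62,-1],[0,0,0,0,0,0.75,-1],[0,0,0,0,0,0.87,-1],[0,0,0,0,0,1,-1]]]'
python3 -m crank '[[[0,0,0,0,0,0.12,-1],[0,0,0,0,0,0.25,-1],[0,0,0,0,0,0.37,-1],[0,0,0,0,0,0.42,-1],[0,0,0,0,0,0.42,-1],[0,0,0,0,0,0.42,-1],[0,0,0,0,0,0.42,-1],[0,0,0,0,0,0.42,-1]]]'
python3 -m crank '[[[0,0,-0.01,0,0,0,-1],[0,0,-0.03,0,0,0,-1],[0,0,-0.05,0,0,0,-1],[0,0,-0.07,0,0,0,-1],[0,0,-0.09,0,0,0,-1],[0,0,-0.11,0,0,0,-1],[0,0,-0.13,0,0,0,-1],[0,0,-0.15,0,0,0,-1]]]'
```

```text
time_s: 6.65
tool_pos: [510.0, 210.2, 144.7]
orientation: [[0.725, 0.689, 0.001], [0.689, -0.725, -0.0], [0.0, 0.0, -1.0]]
contact_force: [0.9, -0.0, 1.7]
width: 0.2
grip_force: 68.8
time_s: 7.45
tool_pos: [510.0, 210.2, 144.6]
orientation: [[0.907, 0.421, 0.0], [0.421, -0.907, 0.0], [0.0, 0.0, -1.0]]
contact_force: [-1.6, -0.0, 4.2]
width: 0.203
grip_force: 48.9
time_s: 8.25
tool_pos: [509.8, 210.2, 167.1]
orientation: [[0.907, 0.421, -0.0], [0.421, -0.907, 0.0], [0.0, -0.0, -1.0]]
contact_force: [-0.0, 0.5, -2.9]
width: 0.195
grip_force: 71.9
```

```bash

python3 -m crank '[[[0,0,-0.08,0,0,0,-1],[0,0,-0.16,0,0,0,-1],[0,0,-0.24,0,0,0,-1],[0,0,-0.32,0,0,0,-1],[0,0,-0.4,0,0,0,-1],[0,0,-0.48,0,0,0,-1],[0,0,-0.5,0,0,0,-1],[0,0,-0.5,0,0,0,-1]]]'|sed -n '2p;4,9p'
python3 -m crank '[[[-0.03,0.13,0,0,0,0,-1],[-0.06,0.26,0,0,0,0,-1],[-0.1,0.4,0,0,0,0,-1],[-0.13,0.54,0,0,0,0,-1],[-0.16,0.68,0,0,0,0,-1],[-0.2,0.8,0,0,0,0,-1],[-0.22,0.9,0,0,0,0,-1],[-0.25,1,0,0,0,0,-1]]]'|sed -n '2p;4,9p'
python3 -m crank '[[[-0.03,0.13,0,0,0,0,-1],[-0.06,0.26,0,0,0,0,-1],[-0.1,0.4,0,0,0,0,-1],[-0.13,0.54,0,0,0,0,-1],[-0.16,0.68,0,0,0,0,-1],[-0.2,0.8,0,0,0,0,-1],[-0.22,0.9,0,0,0,0,-1],[-0.24,1,0,0,0,0,-1]]]'|sed -n '2p;4,9p'
python3 -m crank '[[[0,0.07,0.05,0,0,0,-1],[0,0.07,0.15,0,0,0,-1],[0,0.07,0.27,0,0,0,-1],[0,0.07,0.4,0,0,0,-1],[0,0.07,0.53,0,0,0,-1],[0,0.07,0.65,0,0,0,-1],[0,0.07,0.7,0,0,0,-1],[0,0.07,0.7,0,0,0,-1]]]'|sed -n '2p;4,9p'
python3 - <<'E'
from h import *
st()
t=robot.read_camera("scene"); cv2.imwrite("pics/s2.png",cv2.resize(t[130:290,270:450,::-1],(675,600)))
E
```

```text
tool_pos: [510.3, 210.3, 242.8]
contact_force: [-0.3, -0.4, -2.9]
width: 0.199
grip_force: 71.9
tool_pos: [538.7, 57.6, 241.1]
contact_force: [0.5, 1.0, -3.7]
width: 0.197
grip_force: 72.0
tool_pos: [569.4, -93.8, 241.5]
contact_force: [0.3, 0.6, -2.9]
width: 0.193
grip_force: 72.0
tool_pos: [571.8, -101.3, 134.1]
contact_force: [-0.1, -1.0, -2.6]
width: 0.197
grip_force: 72.0
t 11.45 tcp [ 571.82 -101.27  134.1 ] yaw x 24.91 w 0.197 g 72.0 F [-0.13 -1.04 -2.61] q [-16.98  13.1  102.76   0.02  64.44  48.11]
```

View pics/s2.png

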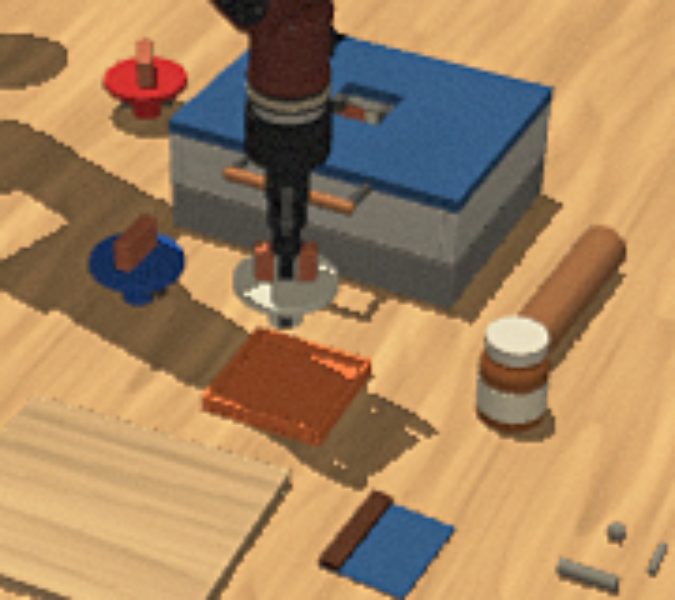

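The plug hangs in the gripper at (285,285) above the small tray, with the vent hole open at (370,103). I lower it.

```bash

python3 -m crank '[[[0.015,0.01,0.1,0,0,0,-1],[0.015,0.01,0.2,0,0,0,-1],[0.015,0.01,0.28,0,0,0,-1],[0.015,0.01,0.35,0,0,0,-1],[0.015,0.01,0.4,0,0,0,-1],[0.015,0.01,0.44,0,0,0,-1],[0.015,0.01,0.48,0,0,0,-1],[0.015,0.01,0.48,0,0,0,-1]]]'|sed -n '2p;4,9p'
python3 -m crank '[[[0,0,0.005,0,0,0,-1],[0,0,0.01,0,0,0,-1],[0,0,0.015,0,0,0,-1],[0,0,0.015,0,0,0,-1],[0,0,0.015,0,0,0,-1],[0,0,0.015,0,0,0,-1],[0,0,0.015,0,0,0,-1],[0,0,0.015,0,0,0,-1]]]'|sed -n '2p;4,9p'
```

```text
tool_pos: [575.8, -102.7, 63.9]
contact_force: [-1.4, -0.4, -1.8]
width: 0.195
grip_force: 72.1
tool_pos: [576.4, -102.9, 62.6]
contact_force: [-0.0, -0.2, -2.1]
width: 0.2
grip_force: 72.1
```

```bash

python3 -m crank '[[[0,0,0.005,0,0,0,-1],[0,0,0.01,0,0,0,-1],[0,0,0.015,0,0,0,-1],[0,0,0.02,0,0,0,-1],[0,0,0.025,0,0,0,-1],[0,0,0.025,0,0,0,-1],[0,0,0.025,0,0,0,-1],[0,0,0.025,0,0,0,-1]]]'|sed -n '2p;4,9p'
python3 -m crank '[[[0,0,0.003,0,0,0,-1],[0,0,0.006,0,0,0,-1],[0,0,0.006,0,0,0,-0.8],[0,0,0.006,0,0,0,-0.4],[0,0,0.006,0,0,0,0],[0,0,0.006,0,0,0,0.5],[0,0,0.006,0,0,0,1],[0,0,0.006,0,0,0,1]]]'|sed -n '2p;4,9p'
```

```text
tool_pos: [576.4, -102.9, 58.8]
contact_force: [-0.6, -0.8, -2.2]
width: 0.2
grip_force: 72.1
tool_pos: [576.6, -102.9, 58.2]
contact_force: [0.3, 0.3, -0.1]
width: 0.956
grip_force: 0.0
```

```bash

python3 -m crank '[[[0,0,-0.1,0,0,0,1],[0,0,-0.25,0,0,0,1],[0,0,-0.4,0,0,0.1,1],[0,0,-0.6,0,0,0.25,1],[0,0,-0.8,0,0,0.4,0.6],[0,0,-1,0,0,0.5,0.2],[0,0,-1,0,0,0.604,-0.2],[0,0,-1,0,0,0.604,-0.2]]]'|sed -n '2p;4,9p'
python3 -m crank '[[[-0.15,-0.15,0,0,0,0,-0.2],[-0.3,-0.3,0,0,0,0,-0.2],[-0.4,-0.5,0,0,0,0,-0.2],[-0.5,-0.7,0,0,0,0,-0.2],[-0.53,-0.9,0,0,0,0,-0.2],[-0.53,-0.96,0,0,0,0,-0.2],[-0.53,-0.96,0,0,0,0,-0.2],[-0.53,-0.96,0,0,0,0,-0.2]]]'|sed -n '2,9p'
python3 - <<'E'
from h import *
st()
m=robot.camera_model("wrist"); im=robot.read_camera("wrist"); cv2.imwrite("pics/w3.png",im[:,:,::-1])
print(proj("wrist",(502.2,45,117),m))
t=robot.read_camera("scene"); cv2.imwrite("pics/s3.png",t[:,:,::-1])
E
```

```text
tool_pos: [577.5, -103.2, 210.9]
contact_force: [-0.8, 1.3, -1.1]
width: 0.397
grip_force: 0.0
tool_pos: [502.8, 43.5, 207.7]
orientation: [[0.999, -0.039, -0.0], [-0.039, -0.999, -0.001], [-0.0, 0.001, -1.0]]
contact_force: [1.0, -0.1, -0.1]
width: 0.402
grip_force: 0.0
t 16.3 tcp [502.84  43.54 207.73] yaw x -2.26 w 0.402 g 0.0 F [ 0.98 -0.12 -0.09] q [ -2.99  -1.1  109.76  -0.05  71.36  89.28]
[324.01 204.49]
```

View pics/w3.png

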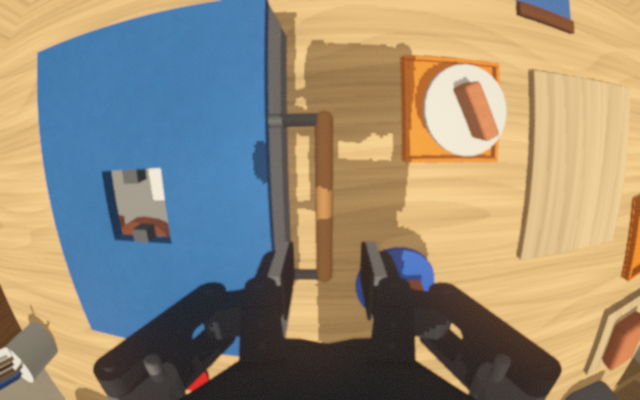

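The wrist view shows the plug standing in the tray at (465,110). The handle is centred at (325,196), between the fingers, which stand clear of the lid wall. I descend onto the bar and pinch it.

```bash

python3 -m crank '[[[0,0,0.15,0,0,0,-0.2],[0,0,0.3,0,0,0,-0.2],[0,0,0.45,0,0,0,-0.2],[0,0,0.55,0,0,0,-0.2],[0,0,0.62,0,0,0,-0.2],[0,0,0.67,0,0,0,-0.2],[0,0,0.71,0,0,0,-0.2],[0,0,0.71,0,0,0,-0.2]]]'|sed -n '2p;4,9p'
python3 -m crank '[[[0,0,0,0,0,0,-0.5],[0,0,0,0,0,0,-0.8],[0,0,0,0,0,0,-1],[0,0,0,0,0,0,-1],[0,0,0,0,0,0,-1],[0,0,0,0,0,0,-1],[0,0,0,0,0,0,-1],[0,0,0,0,0,0,-1]]]' 60
python3 - <<'E'
from h import *
st()
# arc table, relative to shut: along lid y (=-tool y), z
for a in np.arange(0,1.61,0.1):
    t=np.arctan2(62,286)+a; R=np.hypot(62,286)
    print(round(a,2), 'ty %.3f tz %.3f'%(-(286-R*np.cos(t))/150, -(R*np.sin(t)-62)/150))
E
```

```text
tool_pos: [502.6, 44.0, 101.0]
contact_force: [0.2, -0.9, -0.8]
width: 0.399
grip_force: 0.0
time_s: 18.0
tool_pos: [503.4, 46.0, 102.4]
orientation: [[0.999, -0.041, 0.002], [-0.041, -0.999, 0.003], [0.002, -0.004, -1.0]]
contact_force: [0.5, 4.1, 0.5]
width: 0.14
grip_force: 58.4
t 18.0 tcp [503.44  45.98 102.37] yaw x -2.34 w 0.14 g 58.4 F [0.46 4.1  0.47] q [ -2.86   6.68 114.2    0.24  59.02  89.36]
0.0 ty -0.000 tz -0.000
0.1 ty -0.051 tz -0.188
0.2 ty -0.120 tz -0.371
0.3 ty -0.207 tz -0.545
0.4 ty -0.311 tz -0.710
0.5 ty -0.432 tz -0.864
0.6 ty -0.566 tz -1.004
0.7 ty -0.715 tz -1.131
0.8 ty -0.875 tz -1.242
0.9 ty -1.045 tz -1.337
1.0 ty -1.224 tz -1.414
1.1 ty -1.410 tz -1.473
1.2 ty -1.601 tz -1.514
1.3 ty -1.795 tz -1.534
1.4 ty -1.990 tz -1.536
1.5 ty -2.184 tz -1.518
1.6 ty -2.375 tz -1.480
```

```bash

python3 -m crank '[[[0,-0.015,-0.047,0,0,0,-1],[0,-0.03,-0.094,0,0,0,-1],[0,-0.045,-0.141,0,0,0,-1],[0,-0.064,-0.188,0,0,0,-1],[0,-0.08,-0.234,0,0,0,-1],[0,-0.097,-0.28,0,0,0,-1],[0,-0.115,-0.325,0,0,0,-1],[0,-0.133,-0.371,0,0,0,-1]]]'
python3 -m crank '[[[0,-0.021,-0.044,0,0,0,-1],[0,-0.043,-0.087,0,0,0,-1],[0,-0.065,-0.13,0,0,0,-1],[0,-0.087,-0.174,0,0,0,-1],[0,-0.113,-0.215,0,0,0,-1],[0,-0.139,-0.256,0,0,0,-1],[0,-0.165,-0.298,0,0,0,-1],[0,-0.191,-0.339,0,0,0,-1]]]'
```

```text
time_s: 18.8
tool_pos: [504.0, 62.7, 156.2]
orientation: [[0.999, -0.039, 0.002], [-0.039, -0.999, -0.004], [0.002, 0.004, -1.0]]
contact_force: [5.1, -2.8, -11.2]
width: 0.141
grip_force: 58.3
time_s: 19.6
tool_pos: [505.1, 89.9, 207.2]
orientation: [[0.999, -0.04, 0.001], [-0.04, -0.999, -0.007], [0.002, 0.007, -1.0]]
contact_force: [3.7, -6.4, -8.6]
width: 0.137
grip_force: 58.4
```

```bash

python3 -m crank '[[[0,-0.03,-0.039,0,0,0,-1],[0,-0.06,-0.077,0,0,0,-1],[0,-0.09,-0.116,0,0,0,-1],[0,-0.121,-0.154,0,0,0,-1],[0,-0.155,-0.189,0,0,0,-1],[0,-0.188,-0.224,0,0,0,-1],[0,-0.222,-0.259,0,0,0,-1],[0,-0.255,-0.294,0,0,0,-1]]]'
python3 -m crank '[[[0,-0.037,-0.032,0,0,0,-1],[0,-0.074,-0.064,0,0,0,-1],[0,-0.112,-0.096,0,0,0,-1],[0,-0.149,-0.127,0,0,0,-1],[0,-0.189,-0.155,0,0,0,-1],[0,-0.229,-0.183,0,0,0,-1],[0,-0.269,-0.21,0,0,0,-1],[0,-0.309,-0.238,0,0,0,-1]]]'
python3 -m crank '[[[0,-0.042,-0.024,0,0,0,-1],[0,-0.085,-0.048,0,0,0,-1],[0,-0.127,-0.072,0,0,0,-1],[0,-0.17,-0.095,0,0,0,-1],[0,-0.215,-0.115,0,0,0,-1],[0,-0.26,-0.134,0,0,0,-1],[0,-0.304,-0.153,0,0,0,-1],[0,-0.349,-0.172,0,0,0,-1]]]'
```

```text
time_s: 20.4
tool_pos: [506.6, 126.3, 252.1]
orientation: [[0.999, -0.04, 0.001], [-0.04, -0.999, -0.011], [0.001, 0.011, -1.0]]
contact_force: [1.9, -10.3, -3.1]
width: 0.139
grip_force: 58.4
time_s: 21.2
tool_pos: [508.5, 171.1, 289.8]
orientation: [[0.999, -0.041, 0.001], [-0.041, -0.999, -0.015], [0.002, 0.015, -1.0]]
contact_force: [-2.7, -14.4, 5.8]
width: 0.137
grip_force: 58.5
time_s: 22.0
tool_pos: [510.6, 223.9, 318.4]
orientation: [[0.999, -0.042, 0.003], [-0.042, -0.999, -0.013], [0.003, 0.013, -1.0]]
contact_force: [-4.8, -15.1, 12.5]
width: 0.135
grip_force: 58.4
```

```bash

python3 -m crank '[[[0,-0.046,-0.024,0,0,0,-1],[0,-0.093,-0.046,0,0,0,-1],[0,-0.14,-0.065,0,0,0,-1],[0,-0.186,-0.084,0,0,0,-1],[0,-0.234,-0.095,0,0,0,-1],[0,-0.282,-0.106,0,0,0,-1],[0,-0.33,-0.116,0,0,0,-1],[0,-0.377,-0.126,0,0,0,-1]]]'
python3 -m crank '[[[0,-0.035,-0.005,0,0,0,-1],[0,-0.07,-0.01,0,0,0,-1],[0,-0.105,-0.015,0,0,0,-1],[0,-0.14,-0.018,0,0,0,-1],[0,-0.175,-0.02,0,0,0,-1],[0,-0.21,-0.021,0,0,0,-1],[0,-0.245,-0.022,0,0,0,-1],[0,-0.28,-0.022,0,0,0,-1]]]'
python3 - <<'E'
from h import *
st()
E
```

```text
time_s: 22.8
tool_pos: [513.0, 282.7, 336.4]
orientation: [[0.999, -0.041, 0.003], [-0.041, -0.999, -0.008], [0.003, 0.008, -1.0]]
contact_force: [-3.3, -8.8, 9.0]
width: 0.133
grip_force: 58.6
time_s: 23.6
tool_pos: [514.8, 325.6, 340.4]
orientation: [[0.999, -0.041, 0.004], [-0.041, -0.999, -0.005], [0.004, 0.005, -1.0]]
contact_force: [-3.0, -6.8, 11.2]
width: 0.134
grip_force: 63.3
t 23.6 tcp [514.75 325.55 340.38] yaw x -2.33 w 0.134 g 63.3 F [-3.01 -6.79 11.19] q [ 25.9    6.7   87.38  -0.38  85.86 118.26]
```

```bash

python3 - <<'E'
from h import *
from scipy.optimize import least_squares as L
P=np.array([(503.4,46,102.4),(504,62.7,156.2),(505.1,89.9,207.2),(506.6,126.3,252.1),(508.5,171.1,289.8),(510.6,223.9,318.4),(513,282.7,336.4),(514.75,325.6,340.4)])
s=P[:,:2]@np.array([.0394,.9992]); z=P[:,2]
r=L(lambda p:np.hypot(s-p[0],z-p[1])-p[2],[350,40,292]); print(r.x,r.fun)
c=r.x; ang=np.arctan2(z-c[1],c[0]-s); print(ang-ang[0])
for a in np.arange(1.3,1.63,.05):
    t=ang[0]+a; print(round(a,2),'ty %.3f tz %.3f'%(-(c[0]-c[2]*np.cos(t)-s[-1])/150,-(c[1]+c[2]*np.sin(t)-z[-1])/150))
t=robot.read_camera("scene"); cv2.imwrite("pics/s4.png",cv2.resize(t[60:260,250:470,::-1],(660,600)))
E
```

```text
[358.66  42.43 298.73] [ 0.2  -0.07 -0.21 -0.21  0.1   0.16  0.51 -0.48]
[0.   0.19 0.38 0.58 0.77 0.97 1.18 1.33]
1.3 ty 0.050 tz -0.000
1.35 ty -0.049 tz -0.005
1.4 ty -0.149 tz -0.004
1.45 ty -0.248 tz 0.001
1.5 ty -0.347 tz 0.012
1.55 ty -0.446 tz 0.027
1.6 ty -0.543 tz 0.048
```

View pics/s4.png

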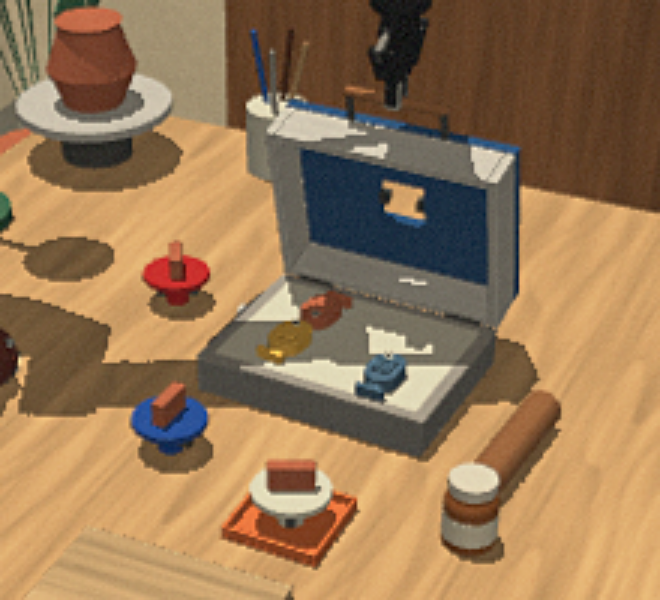

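The lid is at about 1.33 rad, and three fish are inside: yellow at (285,343), terracotta at (325,308) and blue at (382,375). I continue slowly to the stop.

```bash

python3 -m crank '[[[0,-0.037,-0.005,0,0,0,-1],[0,-0.075,-0.008,0,0,0,-1],[0,-0.112,-0.01,0,0,0,-1],[0,-0.15,-0.012,0,0,0,-1],[0,-0.187,-0.012,0,0,0,-1],[0,-0.225,-0.012,0,0,0,-1],[0,-0.262,-0.01,0,0,0,-1],[0,-0.3,-0.006,0,0,0,-1]]]'
python3 -m crank '[[[0,-0.03,0.005,0,0,0,-1],[0,-0.06,0.01,0,0,0,-1],[0,-0.085,0.013,0,0,0,-1],[0,-0.11,0.017,0,0,0,-1],[0,-0.135,0.021,0,0,0,-1],[0,-0.16,0.025,0,0,0,-1],[0,-0.18,0.03,0,0,0,-1],[0,-0.2,0.033,0,0,0,-1]]]'
python3 -m crank '[[[0,-0.015,0.003,0,0,0,-1],[0,-0.03,0.006,0,0,0,-1],[0,-0.045,0.009,0,0,0,-1],[0,-0.06,0.012,0,0,0,-1],[0,-0.07,0.015,0,0,0,-1],[0,-0.08,0.018,0,0,0,-1],[0,-0.08,0.018,0,0,0,-1],[0,-0.08,0.018,0,0,0,-1]]]'
```

```text
time_s: 24.45
tool_pos: [516.5, 370.2, 338.9]
orientation: [[0.999, -0.041, 0.002], [-0.041, -0.999, -0.007], [0.002, 0.007, -1.0]]
contact_force: [-1.1, -6.8, 16.9]
width: 0.133
grip_force: 63.2
time_s: 25.25
tool_pos: [517.7, 401.8, 333.7]
orientation: [[0.999, -0.04, 0.002], [-0.04, -0.999, -0.003], [0.003, 0.003, -1.0]]
contact_force: [-1.5, -5.3, 5.4]
width: 0.129
grip_force: 60.1
time_s: 26.05
tool_pos: [517.8, 402.3, 333.6]
orientation: [[0.999, -0.045, -0.002], [-0.045, -0.999, -0.028], [-0.001, 0.028, -1.0]]
contact_force: [-8.3, -32.2, 18.5]
width: 0.129
grip_force: 61.7
```

```bash

python3 -m crank '[[[0,0.03,0,0,0,0,-1],[0,0.055,0,0,0,0,-1],[0,0.055,0,0,0,0,-0.8],[0,0.055,0,0,0,0,-0.5],[0,0.055,0,0,0,0,0],[0,0.055,0,0,0,0,0],[0,0.055,0,0,0,0,0],[0,0.055,0,0,0,0,0]]]'
python3 -m crank '[[[0,0,-0.1,0,0,0,0],[0,0,-0.2,0,0,0,0],[0,0,-0.3,0,0,0,0],[0,0,-0.4,0,0,0,0],[0,0.1,-0.45,0,0,0,0],[0,0.4,-0.45,0,0,0,0],[0,0.7,-0.45,0,0,0,0],[0,1,-0.45,0,0,0,0]]]'
python3 -m crank '[[[0,0.2,0,0,0,0,0],[0,0.4,0,0,0,0,0],[0,0.6,0,0,0,0,0],[0,0.8,0,0,0,0,0],[0,1,0,0,0,0,0],[0,1,0,0,0,0,0],[0,1,0,0,0,0,0],[0,1,0,0,0,0,0]]]'
python3 - <<'E'
from h import *
st()
m=robot.camera_model("wrist"); im=robot.read_camera("wrist"); cv2.imwrite("pics/w5.png",im[:,:,::-1])
t=robot.read_camera("top"); cv2.imwrite("pics/t5.png",t[:,:,::-1]); np.save("m5.npy",m,allow_pickle=True)
cv2.imwrite("pics/c5.png",np.vstack([cv2.resize(im,(560,350))[:,:,::-1],cv2.resize(t[130:260,160:368,::-1],(560,250))]))
E
```

```text
time_s: 26.85
tool_pos: [517.0, 407.2, 328.1]
orientation: [[0.999, -0.04, -0.001], [-0.04, -0.999, -0.0], [-0.001, 0.0, -1.0]]
contact_force: [0.2, 0.6, -0.6]
width: 0.501
grip_force: 0.0
time_s: 27.65
tool_pos: [510.8, 254.7, 397.0]
orientation: [[0.999, -0.04, 0.001], [-0.04, -0.999, -0.001], [0.001, 0.001, -1.0]]
contact_force: [0.6, 0.0, -0.5]
width: 0.5
grip_force: 0.0
time_s: 28.45
tool_pos: [505.1, 107.3, 396.7]
orientation: [[0.999, -0.04, 0.0], [-0.04, -0.999, 0.0], [0.0, -0.0, -1.0]]
contact_force: [0.4, -0.2, -1.2]
width: 0.498
grip_force: 0.0
t 28.45 tcp [505.1  107.25 396.75] yaw x -2.3 w 0.498 g 0.0 F [ 0.44 -0.25 -1.22] q [ 4.18 -6.03 94.36  0.02 91.65 96.48]
```

View pics/c5.png

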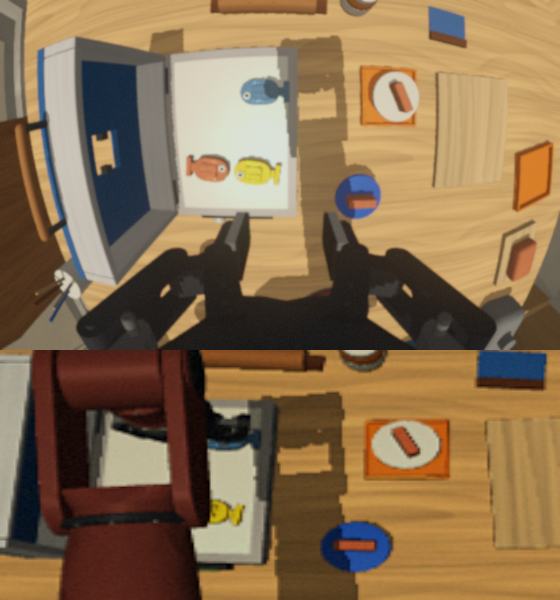

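The lid is fully open. In the wrist half, blue is at (265,92), terracotta at (207,167) and yellow at (257,170). There is no green. I measure them now.

```bash
cat > fish.py <<'E'
from h import *
def fish(im,m,box,z=67):
    out={}
    for nm,lo,hi in [("blue",(98,70,30),(118,255,255)),("terra",(0,90,60),(13,255,255)),("yellow",(18,120,80),(32,255,255)),("green",(40,60,40),(85,255,255))]:
        b=blobs(im,lo,hi,150,box)
        for c in b[:2]:
            r=rectw("wrist",c,z,m); p=cv2.boxPoints(r); e=[p[1]-p[0],p[2]-p[1]]; l=max(e,key=lambda v:np.hypot(*v)); a=np.degrees(np.arctan2(l[1],l[0]))%180
            print(nm,'ctr',np.round(r[0],1),'size',np.round(r[1],1),'long axis deg',round(a,1),cv2.boundingRect(c))
E
python3 - <<'E'
from fish import *
im=cv2.imread("pics/w5.png")[:,:,::-1].copy(); m=np.load("m5.npy",allow_pickle=True).item()
fish(im,m,(195,55,345,245))
E
```

```text
blue ctr [584.9 153.3] size [47.2 42. ] long axis deg 24.6 (277, 92, 37, 26)
terra ctr [453.8 256. ] size [82.7 47.6] long axis deg 81.6 (213, 178, 49, 30)
yellow ctr [442.8 162.1] size [80.6 45.6] long axis deg 80.4 (269, 182, 52, 28)
```

```bash

python3 -m crank '[[[-0.1,-0.1,0.1,0,0,-0.15,1],[-0.2,-0.2,0.25,0,0,-0.3,1],[-0.3,-0.3,0.4,0,0,-0.45,1],[-0.42,-0.377,0.6,0,0,-0.6,1],[-0.42,-0.377,0.8,0,0,-0.75,1],[-0.42,-0.377,0.95,0,0,-0.9,1],[-0.42,-0.377,0.98,0,0,-1,1],[-0.42,-0.377,0.98,0,0,-1,1]]]'|sed -n '2p'
python3 -m crank '[[[0,0,0,0,0,-0.15,1],[0,0,0,0,0,-0.3,1],[0,0,0,0,0,-0.45,1],[0,0,0,0,0,-0.6,1],[0,0,0,0,0,-0.75,1],[0,0,0,0,0,-0.84,1],[0,0,0,0,0,-0.84,1],[0,0,0,0,0,-0.84,1]]]'|sed -n '2p'
python3 - <<'E'
from fish import *
st()
m=robot.camera_model("wrist"); im=robot.read_camera("wrist"); cv2.imwrite("pics/w6.png",im[:,:,::-1])
fish(im,m,(60,20,600,330))
E
```

```text
tool_pos: [443.3, 166.7, 247.7]
tool_pos: [445.0, 166.5, 250.2]
t 30.15 tcp [445.03 166.45 250.24] yaw x 80.38 w 0.999 g 0.0 F [0.02 0.15 0.29] q [ 12.03  -7.36 110.92   0.    76.37  21.65]
blue ctr [383.1  -3.3] size [64.4 87.3] long axis deg 171.9 (270, 291, 66, 39)
blue ctr [598.  147.7] size [25.8 66.2] long axis deg 96.0 (447, 146, 24, 56)
terra ctr [225.3 284.8] size [94.2 91.3] long axis deg 20.3 (100, 79, 63, 74)
terra ctr [454.6 255.8] size [82.9 43.7] long axis deg 80.1 (300, 54, 43, 79)
yellow ctr [582.   44.1] size [611.  545.1] long axis deg 4.3 (229, 20, 371, 310)
yellow ctr [221.2 258.1] size [335.2 309.5] long axis deg 74.2 (60, 20, 188, 243)
```

View pics/w6.png

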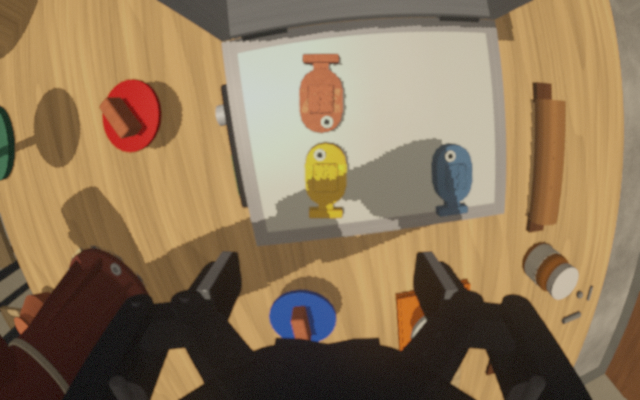

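The wrist view shows all three fish clearly: yellow centred at (326,180), terracotta at (322,93) and blue at (452,179).

```bash

python3 - <<'E'
from fish import *
m=robot.camera_model("wrist")
for n,h,t in [("yellow",(326,144),(326,217)),("terra",(323,132),(321,55)),("blue",(452,145),(452,214))]:
    a,b=onz("wrist",h,67,m),onz("wrist",t,67,m); d=a-b; print(n,(a+b)[:2]/2,np.hypot(*d[:2]),np.degrees(np.arctan2(d[1],d[0])))
im=cv2.imread("pics/w6.png")[:,:,::-1].copy()
for nm,lo,hi,box in [("yellow",(18,170,60),(32,255,255),(295,138,355,225)),("blue",(98,90,20),(118,255,255),(425,138,480,222))]:
  for c in blobs(im,lo,hi,60,box)[:2]: print(nm,rectw("wrist",c,67,m),cv2.boundingRect(c))
E
```

```text
yellow [443.56 161.22] 81.64865800685433 80.35693030575864
terra [455.26 254.97] 81.6604686496233 -98.20592553004968
blue [586.58 139.48] 81.84839161241952 86.5072869412811
yellow ((443.45745849609375, 161.73016357421875), (80.73382568359375, 40.803279876708984), 79.51484680175781) (307, 144, 39, 73)
```

```bash

python3 -m crank '[[[0,0,0.2,0,0,0,1],[0,0,0.4,0,0,0,1],[0,0,0.6,0,0,0,1],[0,0,0.8,0,0,0,1],[0,0,1,0,0,0,1],[0,0,1,0,0,0,1],[0,0,1,0,0,0,1],[0,0,1,0,0,0,1]]]'|sed -n '2p'
python3 -m crank '[[[0,0,0.1,0,0,0,1],[0,0,0.18,0,0,0,1],[0,0,0.24,0,0,0,1],[0,0,0.26,0,0,0,1],[0,0,0.26,0,0,0,0.5],[0,0,0.26,0,0,0,-0.5],[0,0,0.26,0,0,0,-1],[0,0,0.26,0,0,0,-1]]]' 50|sed -n '2p;4,9p'
python3 -m crank '[[[0,0,0,0,0,0,-1],[0,0,0,0,0,0,-1],[0,0,0,0,0,0,-1],[0,0,-0.1,0,0,0,-1],[0,0,-0.3,0,0,0,-1],[0,0,-0.5,0,0,0,-1],[0,0,-0.7,0,0,0,-1],[0,0,-0.8,0,0,0,-1]]]'
```

```text
tool_pos: [446.4, 166.5, 101.5]
tool_pos: [445.5, 166.3, 61.3]
contact_force: [0.7, 0.0, 4.9]
width: 0.502
grip_force: 53.6
time_s: 32.6
tool_pos: [445.2, 166.2, 182.4]
orientation: [[0.165, 0.986, 0.002], [0.986, -0.165, 0.0], [0.001, 0.002, -1.0]]
contact_force: [0.5, -0.1, -0.7]
width: 0.501
grip_force: 52.8
```

```bash

python3 -m crank '[[[-0.1,0.02,0,0,0,0,-1],[-0.25,0.03,0,0,0,0,-1],[-0.45,0.06,0,0,0,0,-1],[-0.65,0.08,0,0,0,0,-1],[-0.85,0.1,0,0,0,0,-1],[-1,0.125,0,0,0,0,-1],[-1,0.125,0,0,0,0,-1],[-1,0.125,0,0,0,0,-1]]]'|sed -n '2p'
python3 -m crank '[[[-0.1,0.02,0,0,0,0,-1],[-0.25,0.03,0,0,0,0,-1],[-0.45,0.06,0,0,0,0,-1],[-0.65,0.08,0,0,0,0,-1],[-0.85,0.1,0,0,0,0,-1],[-1,0.125,0,0,0,0,-1],[-1,0.125,0,0,0,0,-1],[-1,0.125,0,0,0,0,-1]]]'|sed -n '2p'
python3 -m crank '[[[-0.1,0.02,0,0,0,0,-1],[-0.25,0.03,0,0,0,0,-1],[-0.45,0.06,0,0,0,0,-1],[-0.65,0.08,0,0,0,0,-1],[-0.85,0.1,0,0,0,0,-1],[-1,0.125,0,0,0,0,-1],[-1,0.125,0,0,0,0,-1],[-1,0.125,0,0,0,0,-1]]]'|sed -n '2p'
python3 -m crank '[[[-0.1,0,0.05,0,0,0,-1],[-0.2,0,0.15,0,0,0,-1],[-0.27,0,0.3,0,0,0,-1],[-0.27,0,0.45,0,0,0,-1],[-0.27,0,0.6,0,0,0,-1],[-0.27,0,0.75,0,0,0,-1],[-0.27,0,0.85,0,0,0,-1],[-0.27,0,0.9,0,0,0,-1]]]'
python3 - <<'E'
from h import *
st()
t=robot.read_camera("scene"); cv2.imwrite("pics/s7.png",t[:,:,::-1])
c=[b for b in blobs(t,(15,60,110),(28,140,255),2000,(240,225,360,310))][:1]
for k in c: print(rectw("scene",k,16), cv2.boxPoints(rectw("scene",k,16)))
E
```

```text
tool_pos: [437.5, 15.1, 179.6]
tool_pos: [431.9, -135.0, 180.0]
tool_pos: [425.8, -286.6, 180.1]
time_s: 35.8
tool_pos: [418.1, -325.7, 43.4]
orientation: [[0.164, 0.986, -0.002], [0.986, -0.164, 0.002], [0.002, -0.003, -1.0]]
contact_force: [-1.3, 0.1, -0.9]
width: 0.499
grip_force: 52.8
t 35.8 tcp [ 418.07 -325.68   43.43] yaw x 80.54 w 0.499 g 52.8 F [-1.31  0.07 -0.89] q [-45.51  15.11 111.98  -0.01  53.11 -36.05]
((498.1962585449219, -328.0728454589844), (420.54962158203125, 403.1811828613281), 26.593421936035156) [[ 219.92 -241.94]
 [ 400.41 -602.47]
 [ 776.47 -414.21]
 [ 595.98  -53.68]]
```

```bash

python3 -m crank '[[[0,0,0.04,0,0,0,-1],[0,0,0.07,0,0,0,-1],[0,0,0.1,0,0,0,-1],[0,0,0.12,0,0,0,-1],[0,0,0.125,0,0,0,-1],[0,0,0.13,0,0,0,-1],[0,0,0.13,0,0,0,-1],[0,0,0.13,0,0,0,-1]]]'|sed -n '2p;4,9p'
```

```text
tool_pos: [419.2, -327.1, 26.1]
contact_force: [0.3, -0.0, -1.0]
width: 0.499
grip_force: 52.8
```

```bash

python3 -m crank '[[[0,0,0.005,0,0,0,-1],[0,0,0.01,0,0,0,-1],[0,0,0.015,0,0,0,-1],[0,0,0.02,0,0,0,-1],[0,0,0.022,0,0,0,-1],[0,0,0.022,0,0,0,-1],[0,0,0.022,0,0,0,-1],[0,0,0.022,0,0,0,-1]]]'|sed -n '2p;4,9p'
python3 -m crank '[[[0,0,0,0,0,0,-0.2],[0,0,0,0,0,0,0.2],[0,0,0,0,0,0,0.5],[0,0,0,0,0,0,0.5],[0,0,0,0,0,0,0.5],[0,0,-0.1,0,0,0,0.5],[0,0,-0.25,0,0,0,0.5],[0,0,-0.5,0,0,0,0.5]]]'|sed -n '2p;4,9p'
python3 -m crank '[[[0,0,-0.3,0,0,0,1],[0,0,-0.6,0,0,0,1],[0,0,-0.9,0,0,0,1],[0.2,0,-1,0,0,0,1],[0.4,0,-1,0,0,0,1],[0.6,0,-1,0,0,0,1],[0.8,0,-1,0,0,0,1],[1,0,-1,0,0,0,1]]]'|sed -n '2p'
python3 - <<'E'
from fish import *
st()
m=robot.camera_model("wrist"); im=robot.read_camera("wrist"); cv2.imwrite("pics/w8.png",im[:,:,::-1])
t=robot.read_camera("top"); cv2.imwrite("pics/t8.png",cv2.resize(t[120:260,170:420,::-1],(750,420)));cv2.imwrite("pics/t8f.png",t[:,:,::-1])
E
```

```text
tool_pos: [419.1, -327.1, 22.7]
contact_force: [-0.1, 0.7, -0.7]
width: 0.503
grip_force: 52.8
tool_pos: [417.5, -325.5, 97.0]
contact_force: [0.5, -0.8, 0.1]
width: 0.754
grip_force: 0.0
tool_pos: [443.9, -177.9, 249.0]
t 39.05 tcp [ 443.87 -177.91  249.  ] yaw x 80.47 w 1.0 g 0.0 F [ 0.12 -0.44  0.1 ] q [-30.26  -6.9  110.64   0.01  76.16 -20.74]
```

View pics/t8.png

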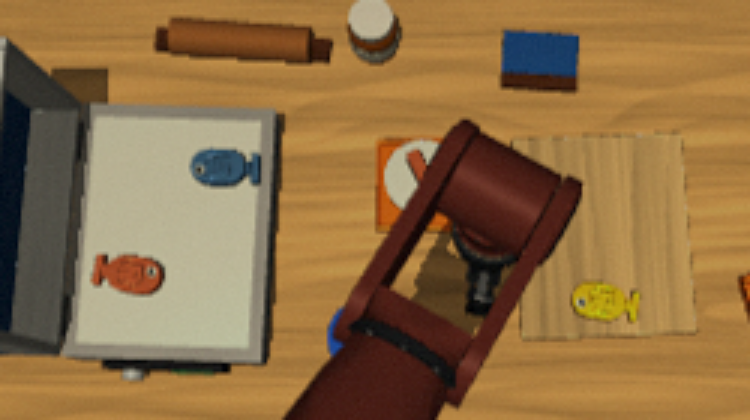

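Yellow lies flat on the board at (605,300). Terracotta is at (130,273) and blue at (225,167). I locate both from this picture.

```bash

python3 - <<'E'
from h import *
t=cv2.imread("pics/t8f.png")[:,:,::-1].copy()
for nm,lo,hi,z,box in [("terra",(0,120,60),(12,255,255),67,(195,195,235,225)),("blue",(95,60,20),(120,255,255),67,(225,160,262,190)),("yellow",(20,170,80),(32,255,255),28,(355,205,388,235)),("board",(10,40,60),(28,160,255),16,(335,158,408,240))]:
    for c in blobs(t,lo,hi,30,box)[:1]: print(nm,rectw("top",c,z),cv2.boundingRect(c))
g=lambda x,y:(170+x/3,120+y/3)
print([onz("top",g(*p),67)[:2] for p in [(130,273),(225,167)]],[onz("top",g(*p),16)[:2] for p in [(512,137),(682,134),(695,330),(522,338)]])
E
```

```text
terra ((453.3904113769531, 258.5426025390625), (81.2310791015625, 44.45174026489258), 89.49850463867188) (201, 205, 23, 13)
blue ((585.987060546875, 140.6866912841797), (82.6780776977539, 42.06028366088867), 89.52672576904297) (234, 170, 23, 12)
yellow ((418.79083251953125, -330.7269287109375), (81.89630126953125, 46.16798400878906), 78.54296875) (361, 214, 23, 14)
board ((506.9297180175781, -335.519775390625), (280.13873291015625, 316.7298583984375), 89.08704376220703) (335, 158, 73, 82)
[array([453.29, 253.63]), array([585.3 , 140.73])] [array([ 634.41, -219.44]), array([ 636.61, -439.53]), array([ 382.36, -444.94]), array([ 374.24, -227.21])]
```

```bash

python3 -m crank '[[[0.15,-0.02,0,0,0,0,1],[0.35,-0.04,0,0,0,0,1],[0.6,-0.08,0,0,0,0,1],[0.8,-0.11,0,0,0,0,1],[1,-0.14,0,0,0,0,1],[1,-0.14,0,0,0,0,1],[1,-0.14,0,0,0,0,1],[1,-0.14,0,0,0,0,1]]]'|sed -n '2p'
python3 -m crank '[[[0.15,-0.02,0,0,0,0,1],[0.35,-0.04,0,0,0,0,1],[0.6,-0.08,0,0,0,0,1],[0.8,-0.11,0,0,0,0,1],[1,-0.14,0,0,0,0,1],[1,-0.14,0,0,0,0,1],[1,-0.14,0,0,0,0,1],[1,-0.14,0,0,0,0,1]]]'|sed -n '2p'
python3 -m crank '[[[0,0,0.2,0,0,0,1],[0,0,0.4,0,0,0,1],[0,0,0.6,0,0,0,1],[0,0,0.8,0,0,0,1],[0,0,1,0,0,0,1],[0,0,1,0,0,0,1],[0,0,1,0,0,0,1],[0,0,1,0,0,0,1]]]'|sed -n '2p'
python3 - <<'E'
from fish import *
st(); s=robot.read_state()
m=robot.camera_model("wrist"); im=robot.read_camera("wrist"); cv2.imwrite("pics/w9.png",im[:,:,::-1])
for c in blobs(im,(0,110,60),(13,255,255),400,(150,0,500,330)): print(rectw("wrist",c,67,m),cv2.boundingRect(c))
print(proj("wrist",(454.5,256,67),m))
E
```

```text
tool_pos: [448.1, -28.7, 248.1]
tool_pos: [452.2, 122.4, 247.6]
tool_pos: [453.8, 123.4, 99.6]
t 41.55 tcp [453.78 123.37  99.6 ] yaw x 80.44 w 0.999 g 0.0 F [ 0.11 -0.49  0.83] q [  6.65   2.64 118.93  -0.01  58.23  16.22]
((450.2710876464844, 240.23695373535156), (49.337337493896484, 46.01893997192383), 78.71843719482422) (247, 0, 80, 81)
[288.04  11.25]
```

```bash

python3 -m crank '[[[0.15,-0.03,0,0,0,0,1],[0.3,-0.06,0,0,0,0,1],[0.45,-0.09,0,0,0,0,1],[0.6,-0.12,0,0,0,0,1],[0.75,-0.14,0,0,0,0,1],[0.8,-0.148,0,0,0,0,1],[0.8,-0.148,0,0,0,0,1],[0.8,-0.148,0,0,0,0,1]]]'|sed -n '2p;4p'
python3 -m crank '[[[0,0,0.1,0,0,0,1],[0,0,0.18,0,0,0,1],[0,0,0.24,0,0,0,1],[0,0,0.26,0,0,0,1],[0,0,0.26,0,0,0,0.5],[0,0,0.26,0,0,0,-0.5],[0,0,0.26,0,0,0,-1],[0,0,0.26,0,0,0,-1]]]' 50|sed -n '2p;4,9p'
python3 -m crank '[[[0,0,0,0,0,0,-1],[0,0,0,0,0,0,-1],[0,0,0,0,0,0,-1],[0,0,-0.05,0,0,0,-1],[0,0,-0.1,0,0,0,-1],[0,0,-0.15,0,0,0,-1],[0,0,-0.2,0,0,0,-1],[0,0,-0.25,0,0,0,-1]]]'
```

```text
tool_pos: [450.2, 245.3, 98.3]
contact_force: [-0.2, 0.2, 0.3]
tool_pos: [450.9, 246.2, 59.6]
contact_force: [-0.4, 0.5, -0.3]
width: 0.499
grip_force: 53.0
time_s: 44.0
tool_pos: [449.8, 245.8, 96.8]
orientation: [[0.165, 0.986, -0.0], [0.986, -0.165, 0.0], [0.0, -0.0, -1.0]]
contact_force: [0.6, -0.2, -1.2]
width: 0.499
grip_force: 52.8
```

```bash

python3 -m crank '[[[-0.1,0.02,0,0,0,0,-1],[-0.25,0.05,0,0,0,0,-1],[-0.4,0.1,-0.05,0,0,0,-1],[-0.55,0.15,-0.15,0,0,0,-1],[-0.7,0.2,-0.25,0,0,0,-1],[-0.85,0.255,-0.4,0,0,0,-1],[-0.95,0.255,-0.55,0,0,0,-1],[-0.95,0.255,-0.55,0,0,0,-1]]]'|sed -n '2p'
python3 -m crank '[[[-0.1,0.02,0,0,0,0,-1],[-0.25,0.05,0,0,0,0,-1],[-0.45,0.1,0,0,0,0,-1],[-0.65,0.17,0,0,0,0,-1],[-0.85,0.22,0,0,0,0,-1],[-0.95,0.255,0,0,0,0,-1],[-0.95,0.255,0,0,0,0,-1],[-0.95,0.255,0,0,0,0,-1]]]'|sed -n '2p'
python3 -m crank '[[[-0.1,0.02,0,0,0,0,-1],[-0.25,0.05,0,0,0,0,-1],[-0.45,0.1,0,0,0,0,-1],[-0.65,0.17,0,0,0,0,-1],[-0.85,0.22,0,0,0,0,-1],[-0.95,0.255,0,0,0,0,-1],[-0.95,0.255,0,0,0,0,-1],[-0.95,0.255,0,0,0,0,-1]]]'|sed -n '2p'
python3 -m crank '[[[-0.1,0.02,0,0,0,0,-1],[-0.25,0.05,0,0,0,0,-1],[-0.45,0.1,0,0,0,0,-1],[-0.65,0.17,0.1,0,0,0,-1],[-0.85,0.22,0.25,0,0,0,-1],[-0.95,0.255,0.4,0,0,0,-1],[-0.95,0.255,0.6,0,0,0,-1],[-0.95,0.255,0.8,0,0,0,-1]]]'
```

```text
tool_pos: [466.4, 96.7, 181.9]
tool_pos: [477.3, -47.5, 177.4]
tool_pos: [492.2, -193.4, 178.1]
time_s: 47.2
tool_pos: [507.1, -342.5, 58.0]
orientation: [[0.165, 0.986, 0.001], [0.986, -0.165, -0.001], [-0.001, 0.001, -1.0]]
contact_force: [0.1, -0.6, -1.5]
width: 0.502
grip_force: 52.9
```

```bash

python3 -m crank '[[[0,0,0.07,0,0,0,-1],[0,0,0.12,0,0,0,-1],[0,0,0.16,0,0,0,-1],[0,0,0.19,0,0,0,-1],[0,0,0.21,0,0,0,-1],[0,0,0.22,0,0,0,-1],[0,0,0.225,0,0,0,-1],[0,0,0.225,0,0,0,-1]]]'|sed -n '2p;4,9p'
```

```text
tool_pos: [506.8, -341.9, 25.3]
contact_force: [0.2, -0.1, -0.8]
width: 0.504
grip_force: 52.8
```

```bash

python3 -m crank '[[[0,0,0.005,0,0,0,-1],[0,0,0.01,0,0,0,-1],[0,0,0.015,0,0,0,-1],[0,0,0.02,0,0,0,-1],[0,0,0.025,0,0,0,-1],[0,0,0.025,0,0,0,-1],[0,0,0.025,0,0,0,-1],[0,0,0.025,0,0,0,-1]]]'|sed -n '2p;4,9p'
python3 -m crank '[[[0,0,0,0,0,0,-0.2],[0,0,0,0,0,0,0.2],[0,0,0,0,0,0,0.5],[0,0,0,0,0,0,0.5],[0,0,0,0,0,0,0.5],[0,0,-0.1,0,0,0,0.5],[0,0,-0.25,0,0,0,0.5],[0,0,-0.5,0,0,0,0.5]]]'|sed -n '2p;4,9p'
python3 -m crank '[[[0,0,-0.3,0,0,0,1],[0,0,-0.6,0,0,0,1],[0,0,-0.9,0,0,-0.1,1],[0.2,0,-1,0,0,-0.155,1],[0.4,0,-1,0,0,-0.155,1],[0.6,0,-1,0,0,-0.155,1],[0.8,0,-1,0,0,-0.155,1],[1,0,-1,0,0,-0.155,1]]]'|sed -n '2p'
python3 - <<'E'
from fish import *
st()
t=robot.read_camera("top"); cv2.imwrite("pics/t10f.png",t[:,:,::-1])
for nm,lo,hi,z,box in [("terra",(0,120,60),(12,255,255),28,(340,160,410,240)),("blue",(95,60,20),(120,255,255),67,(225,160,262,190)),("yellow",(20,170,80),(32,255,255),28,(340,160,410,240))]:
    for c in blobs(t,lo,hi,30,box)[:2]: print(nm,rectw("top",c,z),cv2.boundingRect(c))
E
```

```text
tool_pos: [506.7, -341.7, 21.2]
contact_force: [-0.4, 0.2, -0.7]
width: 0.498
grip_force: 52.8
tool_pos: [504.9, -340.2, 95.2]
contact_force: [-0.1, -0.9, 0.8]
width: 0.754
grip_force: 0.0
tool_pos: [531.5, -192.6, 247.7]
t 50.4 tcp [ 531.51 -192.63  247.66] yaw x 87.45 w 1.0 g 0.0 F [ 0.44 -0.77 -0.75] q [-27.04   4.36  99.74   0.    75.8  -24.49]
terra ((571.2329711914062, -257.4800720214844), (84.83108520507812, 165.14358520507812), 88.96257781982422) (340, 160, 23, 43)
terra ((509.11224365234375, -329.2870788574219), (83.10742950439453, 43.92701721191406), 79.87919616699219) (360, 191, 22, 13)
blue ((585.987060546875, 140.6866912841797), (82.6780776977539, 42.06028366088867), 89.52672576904297) (234, 170, 23, 12)
yellow ((419.418212890625, -330.69384765625), (80.2322006225586, 45.92774963378906), 84.70418548583984) (361, 214, 22, 14)
```

```bash

python3 -m crank '[[[0.15,0.02,0,0,0,0,1],[0.35,0.04,0,0,0,0,1],[0.6,0.07,0,0,0,0,1],[0.8,0.1,0,0,0,0,1],[1,0.12,0,0,0,0,1],[1,0.12,0,0,0,0,1],[1,0.12,0,0,0,0,1],[1,0.12,0,0,0,0,1]]]'|sed -n '2p'
python3 -m crank '[[[0.15,0.02,0,0,0,0,1],[0.35,0.04,0,0,0,0,1],[0.6,0.07,0,0,0,0,1],[0.8,0.1,0,0,0,0,1],[1,0.145,0,0,0,0,1],[1,0.145,0,0,0,0,1],[1,0.145,0,0,0,0,1],[1,0.145,0,0,0,0,1]]]'|sed -n '2p'
python3 - <<'E'
from fish import *
st()
m=robot.camera_model("wrist"); im=robot.read_camera("wrist"); cv2.imwrite("pics/w11.png",im[:,:,::-1])
for c in blobs(im,(95,60,20),(120,255,255),400): print(rectw("wrist",c,67,m),cv2.boundingRect(c))
E
```

```text
tool_pos: [556.0, -45.5, 246.7]
tool_pos: [584.3, 102.7, 246.1]
t 52.05 tcp [584.32 102.66 246.08] yaw x 87.37 w 0.996 g 0.0 F [-0.55  0.58 -0.1 ] q [ 3.21  7.94 96.   -0.04 76.08  5.85]
((-529.3283081054688, -518.303955078125), (1123.202880859375, 164.075439453125), 32.23856735229492) (0, 324, 47, 76)
((586.740966796875, 140.45907592773438), (79.36046600341797, 42.46407699584961), 86.8266372680664) (307, 104, 42, 76)
((381.68768310546875, -8.339118957519531), (90.49101257324219, 57.845645904541016), 36.72102737426758) (155, 247, 53, 47)
```

```bash

python3 -m crank '[[[0.15,0,0.1,0,0,0,1],[0.3,0.005,0.25,0,0,0,1],[0.3,0.005,0.5,0,0,0,1],[0.3,0.005,0.75,0,0,0,1],[0.3,0.005,1,0,0,0,1],[0.3,0.005,1,0,0,0,1],[0.3,0.005,1,0,0,0,1],[0.3,0.005,1,0,0,0,1]]]'|sed -n '2p'
python3 -m crank '[[[0,0,0.08,0,0,0,1],[0,0,0.16,0,0,0,1],[0,0,0.21,0,0,0,1],[0,0,0.23,0,0,0,1],[0,0,0.235,0,0,0,0.5],[0,0,0.235,0,0,0,-0.5],[0,0,0.235,0,0,0,-1],[0,0,0.235,0,0,0,-1]]]' 50|sed -n '2p;4,9p'
python3 -m crank '[[[0,0,0,0,0,0,-1],[0,0,0,0,0,0,-1],[0,0,0,0,0,0,-1],[0,0,-0.1,0,0,0,-1],[0,0,-0.3,0,0,0,-1],[0,0,-0.5,0,0,0,-1],[0,0,-0.7,0,0,0,-1],[0,0,-0.8,0,0,0,-1]]]'
```

```text
tool_pos: [589.4, 148.8, 99.0]
tool_pos: [588.0, 149.3, 61.9]
contact_force: [0.7, -0.0, -0.9]
width: 0.492
grip_force: 53.0
time_s: 54.5
tool_pos: [588.5, 149.4, 184.6]
orientation: [[0.044, 0.999, 0.005], [0.999, -0.044, 0.001], [0.001, 0.005, -1.0]]
contact_force: [1.1, 0.4, -0.7]
width: 0.5
grip_force: 53.1
```

```bash

python3 -m crank '[[[-0.1,0.01,0,0,0,0,-1],[-0.25,0.02,0,0,0,0,-1],[-0.45,0.03,0,0,0,0,-1],[-0.65,0.04,0,0,0,0,-1],[-0.85,0.05,0,0,0,0,-1],[-1,0.06,0,0,0,0,-1],[-1,0.06,0,0,0,0,-1],[-1,0.06,0,0,0,0,-1]]]'|sed -n '2p'
python3 -m crank '[[[-0.1,0.01,0,0,0,0,-1],[-0.25,0.02,0,0,0,0,-1],[-0.45,0.03,0,0,0,0,-1],[-0.65,0.04,0,0,0,0,-1],[-0.85,0.05,0,0,0,0,-1],[-1,0.06,0,0,0,0,-1],[-1,0.06,0,0,0,0,-1],[-1,0.06,0,0,0,0,-1]]]'|sed -n '2p'
python3 -m crank '[[[-0.1,0.01,0,0,0,0,-1],[-0.25,0.02,0,0,0,0,-1],[-0.45,0.03,0,0,0,0,-1],[-0.65,0.04,0,0,0,0,-1],[-0.85,0.05,0,0,0,0,-1],[-1,0.06,0,0,0,0,-1],[-1,0.06,0,0,0,0,-1],[-1,0.06,0,0,0,0,-1]]]'|sed -n '2p'
python3 -m crank '[[[-0.1,0,0.05,0,0,0,-1],[-0.15,0,0.15,0,0,0,-1],[-0.15,0,0.3,0,0,0,-1],[-0.15,0,0.45,0,0,0,-1],[-0.15,0,0.6,0,0,0,-1],[-0.15,0,0.75,0,0,0,-1],[-0.15,0,0.85,0,0,0,-1],[-0.15,0,0.9,0,0,0,-1]]]'
```

```text
tool_pos: [588.0, -2.0, 178.9]
tool_pos: [591.6, -151.4, 180.5]
tool_pos: [594.1, -301.6, 180.6]
time_s: 57.7
tool_pos: [591.5, -322.9, 42.6]
orientation: [[0.044, 0.999, -0.004], [0.999, -0.044, 0.003], [0.002, -0.004, -1.0]]
contact_force: [-0.4, -0.1, -1.5]
width: 0.499
grip_force: 53.0
```

```bash

python3 -m crank '[[[0,0,0.04,0,0,0,-1],[0,0,0.07,0,0,0,-1],[0,0,0.1,0,0,0,-1],[0,0,0.115,0,0,0,-1],[0,0,0.12,0,0,0,-1],[0,0,0.125,0,0,0,-1],[0,0,0.125,0,0,0,-1],[0,0,0.125,0,0,0,-1]]]'|sed -n '2p;4,9p'
```

```text
tool_pos: [593.4, -324.2, 27.5]
contact_force: [-0.4, -0.4, -0.5]
width: 0.499
grip_force: 53.0
```

```bash

python3 -m crank '[[[0,0,0.005,0,0,0,-1],[0,0,0.01,0,0,0,-1],[0,0,0.015,0,0,0,-1],[0,0,0.02,0,0,0,-1],[0,0,0.025,0,0,0,-1],[0,0,0.029,0,0,0,-1],[0,0,0.029,0,0,0,-1],[0,0,0.029,0,0,0,-1]]]'|sed -n '2p;4,9p'
python3 -m crank '[[[0,0,0,0,0,0,-0.2],[0,0,0,0,0,0,0.2],[0,0,0,0,0,0,0.5],[0,0,0,0,0,0,0.5],[0,0,0,0,0,0,0.5],[0,0,-0.1,0,0,0,0.5],[0,0,-0.25,0,0,0,0.5],[0,0,-0.5,0,0,0,0.5]]]'|sed -n '2p;4,9p'
python3 -m crank '[[[0,0,-0.3,0,0,0,0],[0,0,-0.6,0,0,0.1,0],[0,0,-0.9,0,0,0.25,0],[0.2,0,-1,0,0,0.4,0],[0.4,0,-1,0,0,0.55,0],[0.6,0,-1,0,0,0.7,0],[0.8,0,-1,0,0,0.85,0],[1,0,-1,0,0,1,0]]]'|sed -n '2p'
python3 - <<'E'
from fish import *
st()
t=robot.read_camera("top"); cv2.imwrite("pics/t12.png",cv2.resize(t[120:260,170:420,::-1],(750,420)))
E
```

```text
tool_pos: [593.2, -324.1, 22.8]
contact_force: [-0.4, -0.8, -1.4]
width: 0.5
grip_force: 53.0
tool_pos: [591.3, -322.9, 96.5]
contact_force: [0.5, -0.3, -0.1]
width: 0.754
grip_force: 0.0
tool_pos: [599.9, -173.1, 249.4]
t 60.9 tcp [ 599.85 -173.13  249.4 ] yaw x 42.18 w 0.498 g 0.0 F [ 0.47  0.08 -0.12] q [-22.54  11.49  91.58   0.    76.83  25.28]
```

View pics/t12.png

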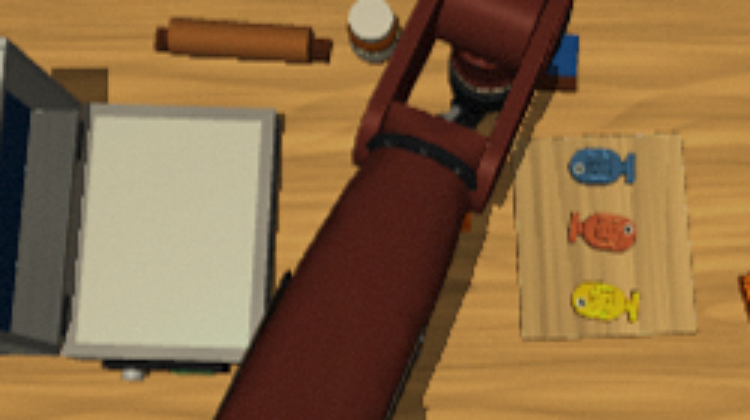

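All three fish lie flat on the board at (602,167), (602,232) and (605,300), and the kiln is empty. I return to the handle.

```bash

python3 -m crank '[[[0.05,-0.1,-0.15,0,0,0.15,0],[0.1,-0.2,-0.3,0,0,0.3,0],[0.2,-0.4,-0.45,0,0,0.45,0],[0.3,-0.6,-0.65,0,0,0.6,0],[0.4,-0.8,-0.85,0,0,0.75,0],[0.5,-1,-1,0,0,0.9,0],[0.5,-1,-1,0,0,0.99,0],[0.5,-1,-1,0,0,0.99,0]]]'|sed -n '2p'
python3 -m crank '[[[-0.02,-0.15,0,0,0,0,0],[-0.04,-0.35,0,0,0,0,0],[-0.07,-0.6,0,0,0,0,0],[-0.1,-0.8,0,0,0,0,0],[-0.12,-1,0,0,0,0,0],[-0.12,-1,0,0,0,0,0],[-0.12,-1,0,0,0,0,0],[-0.12,-1,0,0,0,0,0]]]'|sed -n '2p'
python3 -m crank '[[[-0.02,-0.15,0,0,0,0,0],[-0.04,-0.35,0,0,0,0,0],[-0.07,-0.6,0,0,0,0,0],[-0.1,-0.8,0,0,0,0,0],[-0.12,-1,0,0,0,0,0],[-0.12,-1,0,0,0,0,0],[-0.12,-1,0,0,0,0,0],[-0.12,-1,0,0,0,0,0]]]'|sed -n '2p'
python3 -m crank '[[[-0.02,-0.15,0,0,0,0,0],[-0.04,-0.35,0,0,0,0,0],[-0.07,-0.5,0,0,0,0,0],[-0.1,-0.65,0,0,0,0,0],[-0.12,-0.76,0,0,0,0,0],[-0.12,-0.76,0,0,0,0,0],[-0.12,-0.76,0,0,0,0,0],[-0.12,-0.76,0,0,0,0,0]]]'|sed -n '2p'
python3 - <<'E'
from fish import *
st()
m=robot.camera_model("wrist"); im=robot.read_camera("wrist"); cv2.imwrite("pics/w13.png",im[:,:,::-1])
for c in blobs(im,(5,80,60),(20,255,255),300,(270,100,380,330))[:4]: print(rectw("wrist",c,347,m),cv2.boundingRect(c))
E
```

```text
tool_pos: [554.0, -12.1, 400.6]
tool_pos: [541.4, 136.4, 397.4]
tool_pos: [529.3, 286.6, 397.7]
tool_pos: [515.5, 401.5, 397.9]
t 64.15 tcp [515.46 401.49 397.92] yaw x -2.16 w 0.5 g 0.0 F [-0.46 -0.32  0.22] q [ 31.78  11.4   76.15  -0.04  92.46 123.94]
((508.9427795410156, 426.325927734375), (32.4308967590332, 174.9796905517578), 86.47509765625) (270, 100, 44, 230)
((520.0767211914062, 401.08447265625), (12.838095664978027, 138.699462890625), 87.82820129394531) (316, 109, 21, 193)
```

View pics/w13.png

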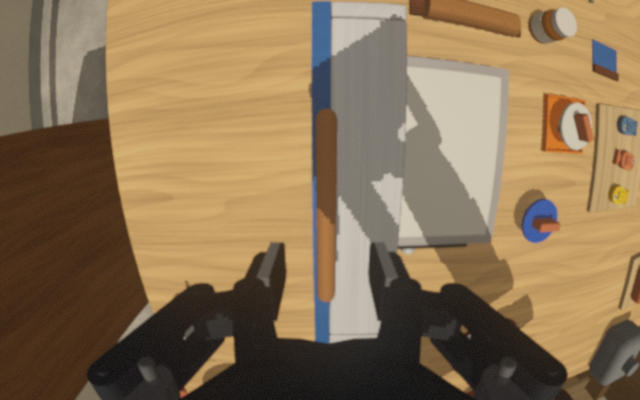

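```bash

python3 -m crank '[[[0,0,0.1,0,0,0,0],[0,0,0.2,0,0,0,0],[0,0,0.3,0,0,0,0],[0,0,0.37,0,0,0,0],[0,0,0.42,0,0,0,0],[0,0,0.44,0,0,0,0],[0,0,0.44,0,0,0,0],[0,0,0.44,0,0,0,0]]]'|sed -n '2p;4p'
python3 -m crank '[[[0,0,0,0,0,0,-0.5],[0,0,0,0,0,0,-0.8],[0,0,0,0,0,0,-1],[0,0,0,0,0,0,-1],[0,0,0,0,0,0,-1],[0,0,0,0,0,0,-1],[0,0,0,0,0,0,-1],[0,0,0,0,0,0,-1]]]' 60
python3 - <<'E'
from h import *
st()
t0=np.arctan2(62,286)+1.6; R=295
for a in np.arange(0,1.61,0.1):
    t=t0-a; print(round(a,2),'ty %.3f tz %.3f'%((np.cos(t)-np.cos(t0))*R/150,-(np.sin(t)-np.sin(t0))*R/150))
E
```

```text
tool_pos: [515.3, 403.0, 332.6]
contact_force: [0.1, 0.4, 0.4]
time_s: 65.8
tool_pos: [515.2, 402.2, 332.9]
orientation: [[0.999, -0.037, 0.001], [-0.037, -0.999, -0.001], [0.001, 0.001, -1.0]]
contact_force: [-1.1, -4.7, 5.2]
width: 0.136
grip_force: 58.8
t 65.8 tcp [515.25 402.21 332.94] yaw x -2.1 w 0.136 g 58.8 F [-1.1  -4.69  5.2 ] q [ 31.86  12.43  81.64  -0.06  85.9  123.96]
0.0 ty 0.000 tz -0.000
0.1 ty 0.193 tz -0.038
0.2 ty 0.389 tz -0.056
0.3 ty 0.585 tz -0.054
0.4 ty 0.781 tz -0.033
0.5 ty 0.973 tz 0.007
0.6 ty 1.160 tz 0.067
0.7 ty 1.341 tz 0.144
0.8 ty 1.513 tz 0.240
0.9 ty 1.674 tz 0.352
1.0 ty 1.824 tz 0.480
1.1 ty 1.960 tz 0.622
1.2 ty 2.081 tz 0.777
1.3 ty 2.186 tz 0.943
1.4 ty 2.274 tz 1.119
1.5 ty 2.343 tz 1.303
1.6 ty 2.395 tz 1.492
```

```bash

python3 -m crank '[[[0,0.03,-0.006,0,0,0,-1],[0,0.07,-0.014,0,0,0,-1],[0,0.125,-0.025,0,0,0,-1],[0,0.193,-0.038,0,0,0,-1],[0,0.242,-0.043,0,0,0,-1],[0,0.291,-0.048,0,0,0,-1],[0,0.34,-0.052,0,0,0,-1],[0,0.389,-0.056,0,0,0,-1]]]'
python3 -m crank '[[[0,0.049,0,0,0,0,-1],[0,0.098,0,0,0,0,-1],[0,0.147,0.001,0,0,0,-1],[0,0.196,0.002,0,0,0,-1],[0,0.245,0.006,0,0,0,-1],[0,0.294,0.011,0,0,0,-1],[0,0.343,0.017,0,0,0,-1],[0,0.392,0.023,0,0,0,-1]]]'
python3 -m crank '[[[0,0.048,0.01,0,0,0,-1],[0,0.096,0.02,0,0,0,-1],[0,0.144,0.03,0,0,0,-1],[0,0.192,0.04,0,0,0,-1],[0,0.239,0.054,0,0,0,-1],[0,0.286,0.069,0,0,0,-1],[0,0.333,0.084,0,0,0,-1],[0,0.379,0.1,0,0,0,-1]]]'
```

```text
time_s: 66.6
tool_pos: [513.2, 349.3, 341.8]
orientation: [[0.999, -0.035, 0.003], [-0.035, -0.999, 0.013], [0.003, -0.013, -1.0]]
contact_force: [0.2, 8.4, 2.9]
width: 0.133
grip_force: 59.0
time_s: 67.4
tool_pos: [510.9, 290.4, 340.5]
orientation: [[0.999, -0.035, 0.004], [-0.035, -0.999, 0.013], [0.003, -0.013, -1.0]]
contact_force: [-3.9, 7.2, 9.9]
width: 0.132
grip_force: 59.1
time_s: 68.2
tool_pos: [509.4, 231.8, 325.2]
orientation: [[0.999, -0.036, 0.005], [-0.037, -0.999, 0.009], [0.004, -0.009, -1.0]]
contact_force: [-2.4, 3.5, 10.5]
width: 0.13
grip_force: 62.6
```

```bash

python3 -m crank '[[[0,0.045,0.019,0,0,0,-1],[0,0.09,0.038,0,0,0,-1],[0,0.136,0.057,0,0,0,-1],[0,0.181,0.077,0,0,0,-1],[0,0.224,0.1,0,0,0,-1],[0,0.267,0.124,0,0,0,-1],[0,0.31,0.148,0,0,0,-1],[0,0.353,0.173,0,0,0,-1]]]'
python3 -m crank '[[[0,0.04,0.028,0,0,0,-1],[0,0.08,0.056,0,0,0,-1],[0,0.12,0.084,0,0,0,-1],[0,0.161,0.112,0,0,0,-1],[0,0.199,0.144,0,0,0,-1],[0,0.236,0.176,0,0,0,-1],[0,0.274,0.208,0,0,0,-1],[0,0.311,0.24,0,0,0,-1]]]'
python3 -m crank '[[[0,0.034,0.035,0,0,0,-1],[0,0.068,0.07,0,0,0,-1],[0,0.102,0.106,0,0,0,-1],[0,0.136,0.142,0,0,0,-1],[0,0.166,0.18,0,0,0,-1],[0,0.197,0.219,0,0,0,-1],[0,0.227,0.258,0,0,0,-1],[0,0.257,0.297,0,0,0,-1]]]'
```

```text
time_s: 69.0
tool_pos: [506.8, 177.5, 297.0]
orientation: [[0.999, -0.036, 0.001], [-0.036, -0.999, 0.004], [0.001, -0.004, -1.0]]
contact_force: [-14.5, 3.5, 8.2]
width: 0.131
grip_force: 65.1
time_s: 69.8
tool_pos: [504.9, 129.8, 258.7]
orientation: [[0.999, -0.036, -0.001], [-0.036, -0.999, 0.002], [-0.001, -0.002, -1.0]]
contact_force: [-13.4, 9.1, 1.7]
width: 0.135
grip_force: 66.3
time_s: 70.6
tool_pos: [503.9, 91.5, 214.3]
orientation: [[0.999, -0.037, 0.001], [-0.037, -0.999, 0.003], [0.001, -0.003, -1.0]]
contact_force: [16.7, 4.1, -4.9]
width: 0.127
grip_force: 65.9
```

```bash

python3 -m crank '[[[0,0.026,0.041,0,0,0,-1],[0,0.052,0.082,0,0,0,-1],[0,0.079,0.124,0,0,0,-1],[0,0.105,0.166,0,0,0,-1],[0,0.127,0.21,0,0,0,-1],[0,0.149,0.254,0,0,0,-1],[0,0.171,0.298,0,0,0,-1],[0,0.193,0.342,0,0,0,-1]]]'
python3 -m crank '[[[0,0.013,0.03,0,0,0,-1],[0,0.025,0.06,0,0,0,-1],[0,0.036,0.09,0,0,0,-1],[0,0.047,0.12,0,0,0,-1],[0,0.058,0.15,0,0,0,-1],[0,0.069,0.18,0,0,0,-1],[0,0.077,0.205,0,0,0,-1],[0,0.085,0.23,0,0,0,-1]]]'
```

```text
time_s: 71.4
tool_pos: [500.9, 63.0, 162.4]
orientation: [[0.999, -0.037, -0.004], [-0.037, -0.999, 0.004], [-0.004, -0.004, -1.0]]
contact_force: [0.0, 7.5, -0.4]
width: 0.132
grip_force: 66.3
time_s: 72.2
tool_pos: [501.2, 51.1, 128.3]
orientation: [[0.999, -0.04, -0.002], [-0.04, -0.999, 0.006], [-0.002, -0.006, -1.0]]
contact_force: [-0.1, 9.7, 1.7]
width: 0.13
grip_force: 67.3
```

```bash

python3 -m crank '[[[0,0.003,0.015,0,0,0,-1],[0,0.006,0.03,0,0,0,-1],[0,0.009,0.045,0,0,0,-1],[0,0.012,0.06,0,0,0,-1],[0,0.015,0.075,0,0,0,-1],[0,0.018,0.09,0,0,0,-1],[0,0.02,0.105,0,0,0,-1],[0,0.022,0.12,0,0,0,-1]]]'
python3 -m crank '[[[0,0.001,0.01,0,0,0,-1],[0,0.002,0.02,0,0,0,-1],[0,0.003,0.03,0,0,0,-1],[0,0.004,0.035,0,0,0,-1],[0,0.005,0.04,0,0,0,-1],[0,0.005,0.045,0,0,0,-1],[0,0.005,0.05,0,0,0,-1],[0,0.005,0.05,0,0,0,-1]]]'
```

```text
time_s: 73.0
tool_pos: [500.9, 46.3, 110.6]
orientation: [[0.999, -0.038, -0.002], [-0.038, -0.999, 0.002], [-0.002, -0.002, -1.0]]
contact_force: [-1.0, 5.4, 1.2]
width: 0.13
grip_force: 66.1
time_s: 73.8
tool_pos: [501.0, 46.1, 109.2]
orientation: [[0.999, -0.038, -0.005], [-0.038, -0.999, 0.003], [-0.005, -0.002, -1.0]]
contact_force: [-16.0, 7.1, 34.7]
width: 0.135
grip_force: 69.9
```

The tool met a hard stop at the shut height, with a force of 35 N. I release, back off and check.

```bash

python3 -m crank '[[[0,0,-0.015,0,0,0,-1],[0,0,-0.025,0,0,0,-1],[0,0,-0.025,0,0,0,-0.8],[0,0,-0.025,0,0,0,-0.5],[0,0,-0.025,0,0,0,-0.2],[0,0,-0.025,0,0,0,-0.2],[0,0,-0.025,0,0,0,-0.2],[0,0,-0.025,0,0,0,-0.2]]]'
python3 -m crank '[[[0,0,-0.15,0,0,0,-0.2],[0,0,-0.3,0,0,0,-0.2],[0,0,-0.5,0,0,0,-0.2],[0,0,-0.7,0,0,0,-0.2],[0,0,-0.9,0,0,0,-0.2],[0,0,-1,0,0,0,-0.2],[0,0.3,-1,0,0,0,-0.2],[0,0.6,-1,0,0,0,-0.2]]]'|sed -n '2p'
python3 -m crank '[[[-0.2,0.2,0,0,0,0,0],[-0.4,0.4,0,0,0,0,0],[-0.6,0.6,0,0,0,0,0],[-0.8,0.8,0,0,0,0,0],[-0.8,1,0,0,0,0,0],[-0.8,1,0,0,0,0,0],[-0.8,1,0,0,0,0,0],[-0.8,1,0,0,0,0,0]]]'|sed -n '2p'
python3 - <<'E'
from h import *
st()
s=robot.read_camera("scene"); t=robot.read_camera("top"); cv2.imwrite("pics/t14f.png",t[:,:,::-1])
cv2.imwrite("pics/e14.png",np.vstack([cv2.resize(s[120:300,230:460,::-1],(500,390)),cv2.resize(t[120:225,170:420,::-1],(500,210))]))
for c in blobs(t,(100,120,50),(125,255,255),1000,(165,140,275,250))[:1]: print(rectw("top",c,130),cv2.boundingRect(c))
E
```

```text
time_s: 74.6
tool_pos: [501.8, 44.7, 107.3]
orientation: [[0.999, -0.036, -0.001], [-0.036, -0.999, -0.001], [-0.001, 0.001, -1.0]]
contact_force: [-0.2, -0.4, 0.5]
width: 0.399
grip_force: 0.0
tool_pos: [498.9, -45.0, 258.1]
tool_pos: [373.3, -189.7, 257.2]
t 76.2 tcp [ 373.32 -189.69  257.16] yaw x -2.05 w 0.503 g 0.0 F [0.45 0.99 0.03] q [-36.58 -15.47 116.91   0.02  78.64  55.47]
((508.52691650390625, 209.170654296875), (243.55880737304688, 318.9430847167969), 87.73757934570312) (184, 149, 75, 91)
```

View pics/e14.png

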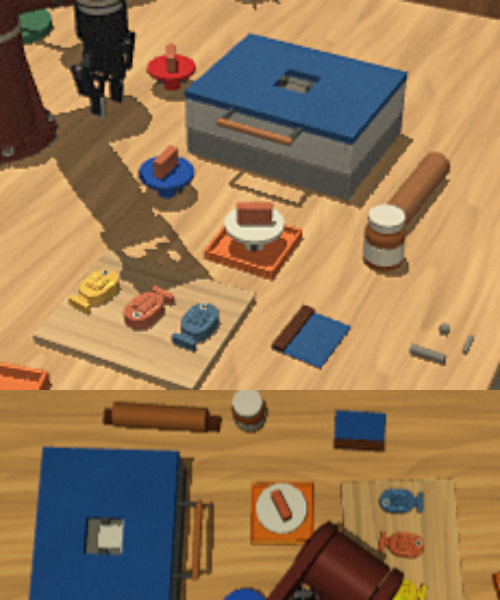

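The lid outline matches the start, the plug stands in the tray at (255,230), and the fish are on the board. I compare the lid with the first picture pixel by pixel to check it is fully shut.

```bash

python3 - <<'E'
from h import *
a=cv2.imread("pics/scene0.png"); b=robot.read_camera("scene")[:,:,::-1].copy()
g=lambda x:cv2.cvtColor(x,cv2.COLOR_BGR2GRAY).astype(np.float32)
for bx in [(325,165,370,200),(320,150,360,190),(375,150,416,205)]:
    A=g(a)[bx[1]:bx[3],bx[0]:bx[2]];B=g(b)[bx[1]:bx[3],bx[0]:bx[2]]
    print(cv2.phaseCorrelate(A,B),np.abs(A-B).mean())
print(proj("scene",(502,45,117)),proj("scene",(502,45,122)))
st()
E
```

```text
((0.4964269716327969, -0.012877603781504376), 1.0008205474158864) 4.2463493
((0.5524895392943883, 0.5102432086811675), 0.39669300854206085) 8.36125
((0.5951433976800047, -0.1315461289351667), 0.727262178350378) 5.9782705
[346.08 180.68] [346.09 179.52]
t 76.35 tcp [ 373.58 -189.53  257.43] yaw x -1.98 w 0.496 g 0.0 F [0.53 0.19 0.68] q [-36.53 -15.48 116.89   0.01  78.63  55.46]
```

```bash
python3 -c "
from plant import robot
print(robot.hand_in())"
```

```text
the job is handed in; nothing more can be done
None
```

I handed the job in: the plug stands in the orange tray, blue, terracotta and yellow lie flat and face up on the board, there was no green fish, and the lid is fully shut again; the hand-in gave no verdict.

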